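# Reload the curing drawer and start the cure

## Robot

A 6-joint arm with a two-finger parallel gripper is mounted at the origin on the work surface. World frame = base frame: x ahead of the robot, y to its left, z up, the work surface at z = 0. Lengths are in mm, angles in degrees, forces in N, time in s.
With the tool pointing down it reaches from about 375 to 825 mm from the base axis. Payload 5.5 kg.
Tool frame: the origin (TCP) lies at the very end of the fingers, on their centre line; the grasp point (between the pads) lies 19 mm behind it; z points along the fingers, y is the line along which they close (so a half turn about z gives the same grasp; the last joint's range is limited). The gripper opens to 85 mm and grips with 20 to 120 N. Pads are 22 mm wide; open, the fingers measure 114 mm over their backs; the gripper's body (76 mm by 85 mm) begins 54 mm behind the grasp point. The pads swing forward as they close: fully open they stand 13 mm farther back than shut.
Start: joints at [75.287, 17.962, -2.699, 69.339, 0, 90], TCP at [152.389, 580.321, 231.299] pointing down, gripper open.
Joint ranges: [-152.73, 152.73], [-39.44, 99.34], [-58.76, 71.6], [-118.89, 123.64], [-81.53, 83.1], [-180, 180]. Speed limits (degrees/s): [136.94, 136.94, 172.46, 180, 180, 180].

## Interface

Orientations are given as [roll, pitch, yaw] about the fixed x, y, z axes, in that order (R = Rz(yaw) Ry(pitch) Rx(roll)).
In Python, from station import telemetry, camera, sign_off gives the robot as it stands. The module is installed in compiled form; this text tells all that it offers.
- The arm moves only by the shell command python3 -m creep 'ROWS' [OPENING]. ROWS is JSON, a list of rows, each a list of 2 entries, a list of its own where there are three numbers: the shift along the tool's x, y, z in cm, then the turn, a rotation vector about the tool's x, y, z in degrees. A call has 1 to 8 rows; each row shifts and turns the commanded pose from where the row before left it, along the tool's axes as they then stand; what a row does not reach is not made up. A row lasts 1/10 s, in which the tool goes at most 50 mm and 8.59 degrees, less where a joint would pass 70% of its speed; a pose out of reach is approached as far as the arm can. A call is refused whole if a number of a shift passes 5 or a number of a turn 8.59, either way. A call with a gripper value outside its range is refused whole. OPENING is the finger opening in cm, from 0 to 8.54, set as the call begins (- or left out, the last holds). The fingers move at their own pace and stop on an object; the grip force is fixed at half the most. Time passes only in rows, so rows that do not move let the fingers close. It gives the time, the measured TCP pose, the force, the opening and the grip force at its end, in the units of the state.
- telemetry.get_obs(): the state, without advancing time (a new reading comes with each control period).
- camera(name): name is "scene" or "top"; returns a dict with "img" (384x512x3 uint8, blue, green, red), "mtx" (3x3 intrinsics, pixels), "extrinsics" (4x4, takes a point from world to camera coordinates). Camera axes: x right, y up, looking along -z (the intrinsics and any distortion apply to the point x, -y, -z); pixel columns grow to the right and rows downward; lengths in mm; the calibration is good to about 2 mm. A picture is of the moment at which its call begins. There is no depth.
- sign_off(): hands the job in; it is judged then, once.
The state is a dict: "clock": time; "joint_positions": joint angles; "qd": joint speeds; "effort": joint torques, N m; "tcp_pos": TCP position; "tool_rot": TCP orientation; "contact_force": force on the tool from outside, world axes, zero at the start; "ft_torque": the same for the moment, N m; "width": finger opening in mm; "finger_force": force on a finger pad.
Only numpy, scipy, OpenCV 4.12 (cv2) and the standard library are available. Lean on these libraries where they do the work, as an engineer would, in place of code of your own. Each camera call takes 0.05 s, during which the arm holds its last target. There are 200 camera calls.

## Task

Slide the cured plates out from under the clips in the curing unit's drawer and lay them flat in the steel tray, then slide every fresh plate from the bench straight in under a clip of its own, fin towards you, fully home against the stop. Only then shut the drawer completely, and start the cure by swinging the sprung lever on the hood all the way to its stop and letting it spring back. Leave the other things on the bench undisturbed.

Things in the scene. Friction and masses are not known exactly. Their poses are not given: they have to be found in the camera images.
- fresh0: fresh printed plate, waiting on the bench (may be absent). Stiff beige slab 110 x 44 x 5 mm (x, y, z), about 70 g, with an upright grip fin on it: 12 mm thick (x), 30 mm wide (y), top 39 mm above the underside, centred at local x = -0.041. Origin: centre of the underside; +x points to the leading end, without fin, which goes under the clip. All plates look alike
- fresh1: fresh printed plate, waiting on the bench (may be absent). Stiff beige slab 110 x 44 x 5 mm (x, y, z), about 70 g, with an upright grip fin on it: 12 mm thick (x), 30 mm wide (y), top 39 mm above the underside, centred at local x = -0.041. Origin: centre of the underside; +x points to the leading end, without fin, which goes under the clip. All plates look alike
- fresh2: fresh printed plate, waiting on the bench (may be absent). Stiff beige slab 110 x 44 x 5 mm (x, y, z), about 70 g, with an upright grip fin on it: 12 mm thick (x), 30 mm wide (y), top 39 mm above the underside, centred at local x = -0.041. Origin: centre of the underside; +x points to the leading end, without fin, which goes under the clip. All plates look alike
- done0: cured plate that starts held under clip 0 in the open drawer (may be absent); same shape and axes as the fresh plates. +x is the end under the clip, so it slides out along its own -x, by 30 mm or more before lifting
- done1: cured plate that starts held under clip 1 in the open drawer (may be absent); same shape and axes as the fresh plates. +x is the end under the clip, so it slides out along its own -x, by 30 mm or more before lifting
- done2: cured plate that starts held under clip 2 in the open drawer (may be absent); same shape and axes as the fresh plates. +x is the end under the clip, so it slides out along its own -x, by 30 mm or more before lifting
- slot0 (a point): place 0 in the drawer (three, 62 mm apart, slot0 nearest the handle): point on the drawer's floor, 30 mm above the bench, at the foot of the 8 mm high stop bar, in the middle of clip 0. +x: the way a plate slides in; +y: the way the drawer shuts; z up. A plate fully home has its origin at local x = -0.055. The floor begins at local x = -0.150, flat, without a rim
- slot1 (a point): as slot0, for clip 1. Each clip is a 46 mm wide sprung steel flap; its lip, at local x = -0.018, rests 1.5 mm above the floor; before it a ramp rises at 30 degrees to 12 mm above the floor, ending at local x = -0.037. A plate's leading edge pushed at the ramp lifts the clip (about 5 to 10 N). Nothing of the clip stands over 30 mm above the floor
- slot2 (a point): as slot0, for clip 2, nearest the hood (about 51 mm from slot centre to the hood's edge when the drawer is out)
- drawer (a joint): the curing unit's drawer (m): 0 = fully out, as at the start; 0.225 = shut. It slides along the slots' +y, with about 2 N of friction, and stays where it is left. Its end panel is 214 mm wide and its top 82 mm above the bench
- drawer_handle (a point): middle of the drawer's bar handle on its end panel: a horizontal steel bar 10 mm thick, 90 mm long along the drawer's x, 60 mm above the bench, 42 mm off the panel, free above and below; axes as the drawer's. Push along +y to shut, pull along -y to open
- lever (a joint): sprung start lever on top of the curing unit (rad): 0 = rest, 1.0 = its stop; it grows anticlockwise seen from above and springs back when let go (about 1 N at the knob at rest, 5 N at the stop)
- lever_knob (a point): centre of the top of the lever's upright round black knob, 16 mm in diameter and 46 mm tall, about 141 mm above the bench, 39 mm of it standing free over the lever's flat arm
- lever_pivot (a point): foot of the lever's vertical pivot on the unit's amber hood (95 mm above the bench; the hood itself is 220 x 250 mm, its top at 89 to 92 mm); the knob circles it at 80 mm radius. Axes as the unit's (same as the slots')
- tray_in (a point): middle of the inner floor of the shallow steel tray on the bench; inside 182 mm (x) by 142 mm (y), rim 12 mm above the bench, floor a few mm above the bench; axes along its sides
- resin_a: bystander: black resin bottle, 190 mm tall; origin at the centre of its underside
- resin_b: bystander: black resin bottle with yellow label, 190 mm tall; origin at the centre of its underside
- beaker: bystander: grey beaker, 60 mm wide, 70 mm tall; origin at the centre of its underside
- scraper: bystander: spatula lying on the bench beside the fresh plates
- jar: bystander: jar, 66 mm wide, 75 mm tall; origin at the centre of its underside
- platform: bystander: aluminium build platform 80 x 130 mm, 42 mm high; origin at the centre of its underside
There are look-alikes about, which are no part of the job. What is shaped like the fresh1 but red is not meant. What is shaped like the fresh2 but pink is not meant.

How it is judged (in metres and radians):
On the way, in this order (a step that is already met when the one before it is completed fails the run):
1. cured plates lie in the steel tray and every fresh plate is home under a clip, the drawer still out (((x of fresh0 in the frame of slot0 between -0.062 and -0.05 m and y of fresh0 in the frame of slot0 between -0.014 and 0.014 m and z of fresh0 in the frame of slot0 between -0.004 and 0.004 m and angle between the x axis of fresh0 and the x axis of slot0, either way round below 0.15 rad) or (x of fresh0 in the frame of slot1 between -0.062 and -0.05 m and y of fresh0 in the frame of slot1 between -0.014 and 0.014 m and z of fresh0 in the frame of slot1 between -0.004 and 0.004 m and angle between the x axis of fresh0 and the x axis of slot1, either way round below 0.15 rad) or (x of fresh0 in the frame of slot2 between -0.062 and -0.05 m and y of fresh0 in the frame of slot2 between -0.014 and 0.014 m and z of fresh0 in the frame of slot2 between -0.004 and 0.004 m and angle between the x axis of fresh0 and the x axis of slot2, either way round below 0.15 rad)) and angle between each of fresh0, fresh1, fresh2, done0, done1, done2's own z axis and vertical below 0.1 rad and ((x of fresh1 in the frame of slot0 between -0.062 and -0.05 m and y of fresh1 in the frame of slot0 between -0.014 and 0.014 m and z of fresh1 in the frame of slot0 between -0.004 and 0.004 m and angle between the x axis of fresh1 and the x axis of slot0, either way round below 0.15 rad) or (x of fresh1 in the frame of slot1 between -0.062 and -0.05 m and y of fresh1 in the frame of slot1 between -0.014 and 0.014 m and z of fresh1 in the frame of slot1 between -0.004 and 0.004 m and angle between the x axis of fresh1 and the x axis of slot1, either way round below 0.15 rad) or (x of fresh1 in the frame of slot2 between -0.062 and -0.05 m and y of fresh1 in the frame of slot2 between -0.014 and 0.014 m and z of fresh1 in the frame of slot2 between -0.004 and 0.004 m and angle between the x axis of fresh1 and the x axis of slot2, either way round below 0.15 rad)) and ((x of fresh2 in the frame of slot0 between -0.062 and -0.05 m and y of fresh2 in the frame of slot0 between -0.014 and 0.014 m and z of fresh2 in the frame of slot0 between -0.004 and 0.004 m and angle between the x axis of fresh2 and the x axis of slot0, either way round below 0.15 rad) or (x of fresh2 in the frame of slot1 between -0.062 and -0.05 m and y of fresh2 in the frame of slot1 between -0.014 and 0.014 m and z of fresh2 in the frame of slot1 between -0.004 and 0.004 m and angle between the x axis of fresh2 and the x axis of slot1, either way round below 0.15 rad) or (x of fresh2 in the frame of slot2 between -0.062 and -0.05 m and y of fresh2 in the frame of slot2 between -0.014 and 0.014 m and z of fresh2 in the frame of slot2 between -0.004 and 0.004 m and angle between the x axis of fresh2 and the x axis of slot2, either way round below 0.15 rad)) and x of done0 in the frame of tray_in between -0.06 and 0.06 m and y of done0 in the frame of tray_in between -0.06 and 0.06 m and z of done0 in the frame of tray_in between -0.004 and 0.004 m and x of done1 in the frame of tray_in between -0.06 and 0.06 m and y of done1 in the frame of tray_in between -0.06 and 0.06 m and z of done1 in the frame of tray_in between -0.004 and 0.004 m and x of done2 in the frame of tray_in between -0.06 and 0.06 m and y of done2 in the frame of tray_in between -0.06 and 0.06 m and z of done2 in the frame of tray_in between -0.004 and 0.004 m and value of joint drawer below 0.15 m), for 0.2 s.
2. the drawer is shut (value of joint drawer above 0.218 m), for 0.2 s.
3. with the drawer shut, the lever is swung to its stop (value of joint drawer above 0.218 m and value of joint lever above 0.92 rad), for 0.1 s.
At the end, for the whole second after the job is handed in: Cured plates flat in the steel tray, centres within 60 mm of its middle both ways; fresh plates flat under clips, within 7 mm of the stop, 14 mm sideways, 8 degrees of straight; drawer within 7 mm of shut; lever back within 0.08 rad of rest; all plates at rest (((x of fresh0 in the frame of slot0 between -0.062 and -0.05 m and y of fresh0 in the frame of slot0 between -0.014 and 0.014 m and z of fresh0 in the frame of slot0 between -0.004 and 0.004 m and angle between the x axis of fresh0 and the x axis of slot0, either way round below 0.15 rad) or (x of fresh0 in the frame of slot1 between -0.062 and -0.05 m and y of fresh0 in the frame of slot1 between -0.014 and 0.014 m and z of fresh0 in the frame of slot1 between -0.004 and 0.004 m and angle between the x axis of fresh0 and the x axis of slot1, either way round below 0.15 rad) or (x of fresh0 in the frame of slot2 between -0.062 and -0.05 m and y of fresh0 in the frame of slot2 between -0.014 and 0.014 m and z of fresh0 in the frame of slot2 between -0.004 and 0.004 m and angle between the x axis of fresh0 and the x axis of slot2, either way round below 0.15 rad)) and angle between each of fresh0, fresh1, fresh2, done0, done1, done2's own z axis and vertical below 0.1 rad and ((x of fresh1 in the frame of slot0 between -0.062 and -0.05 m and y of fresh1 in the frame of slot0 between -0.014 and 0.014 m and z of fresh1 in the frame of slot0 between -0.004 and 0.004 m and angle between the x axis of fresh1 and the x axis of slot0, either way round below 0.15 rad) or (x of fresh1 in the frame of slot1 between -0.062 and -0.05 m and y of fresh1 in the frame of slot1 between -0.014 and 0.014 m and z of fresh1 in the frame of slot1 between -0.004 and 0.004 m and angle between the x axis of fresh1 and the x axis of slot1, either way round below 0.15 rad) or (x of fresh1 in the frame of slot2 between -0.062 and -0.05 m and y of fresh1 in the frame of slot2 between -0.014 and 0.014 m and z of fresh1 in the frame of slot2 between -0.004 and 0.004 m and angle between the x axis of fresh1 and the x axis of slot2, either way round below 0.15 rad)) and ((x of fresh2 in the frame of slot0 between -0.062 and -0.05 m and y of fresh2 in the frame of slot0 between -0.014 and 0.014 m and z of fresh2 in the frame of slot0 between -0.004 and 0.004 m and angle between the x axis of fresh2 and the x axis of slot0, either way round below 0.15 rad) or (x of fresh2 in the frame of slot1 between -0.062 and -0.05 m and y of fresh2 in the frame of slot1 between -0.014 and 0.014 m and z of fresh2 in the frame of slot1 between -0.004 and 0.004 m and angle between the x axis of fresh2 and the x axis of slot1, either way round below 0.15 rad) or (x of fresh2 in the frame of slot2 between -0.062 and -0.05 m and y of fresh2 in the frame of slot2 between -0.014 and 0.014 m and z of fresh2 in the frame of slot2 between -0.004 and 0.004 m and angle between the x axis of fresh2 and the x axis of slot2, either way round below 0.15 rad)) and x of done0 in the frame of tray_in between -0.06 and 0.06 m and y of done0 in the frame of tray_in between -0.06 and 0.06 m and z of done0 in the frame of tray_in between -0.004 and 0.004 m and x of done1 in the frame of tray_in between -0.06 and 0.06 m and y of done1 in the frame of tray_in between -0.06 and 0.06 m and z of done1 in the frame of tray_in between -0.004 and 0.004 m and x of done2 in the frame of tray_in between -0.06 and 0.06 m and y of done2 in the frame of tray_in between -0.06 and 0.06 m and z of done2 in the frame of tray_in between -0.004 and 0.004 m and linear speed of each of fresh0, fresh1, fresh2, done0, done1, done2 below 0.02 m/s and value of joint drawer above 0.218 m and value of joint lever below 0.08 rad); the robot touches nothing.
It fails at once if a bystander on the bench is moved more than 40 mm or knocked over (distance of any of resin_a, resin_b, beaker, scraper, jar, platform from where it was at the start of the episode above 0.04 m or angle between any of resin_a, resin_b, beaker, scraper, jar, platform's own z axis and vertical above 0.6 rad).
Of fresh0, fresh1, fresh2 only 2 to 3 are there at a start; the rules pass over those that are not, and their reading is None.
Of done0, done1, done2 only 1 to 2 are there at a start; the rules pass over those that are not, and their reading is None.
At some moment in a run one of fresh0, fresh1, fresh2, done0, done1, done2 may be knocked a few centimetres aside while the robot is not near it.
Once in a run the grip may slacken for a moment while it holds something.
It also fails if it takes over 210 s, if anything falls off the work surface, if the arm or the gripper's body presses on something with over 40 N, if the wrist force passes 120 N, or if a joint passes its speed limit or range.

## Working session

There is one attempt and no reset: what is moved stays moved. The work goes in short steps, Python scripts to look and compute and a shell command to move; the robot and the scene stay as the last step left them, time stands still between calls to the robot, and variables do not carry over. Pictures are saved under pics/ and viewed, at most 14 in all, crops included, and the job is handed in when it is done.

```bash
mkdir -p pics; cat > h.py <<'E'
import numpy as np, cv2
from station import telemetry, camera, sign_off
def shot(n,f):
    c=camera(n); cv2.imwrite('pics/%s.png'%f,c['img']); np.savez('pics/%s.npz'%f,**c); return c
def load(f): return np.load('pics/%s.npz'%f)
def ray(c,u,v,z):
    E=c['extrinsics'];R=E[:3,:3];t=E[:3,3];o=-R.T@t
    d=np.linalg.inv(c['mtx'])@[u,v,1]; d=R.T@(d*[1,-1,-1]); return o+d*(z-o[2])/d[2]
def proj(c,p):
    q=c['extrinsics'][:3,:3]@np.array(p,float)+c['extrinsics'][:3,3]; q=c['mtx']@(q*[1,-1,-1]); return q[:2]/q[2]
E
python3 - <<'E'
from h import *
for n in('scene','top'):
    c=shot(n,n+'0'); print(c.keys(),c['mtx'].round(1).tolist(),c['extrinsics'].round(3).tolist())
    im=cv2.resize(c['img'],(800,600),interpolation=cv2.INTER_CUBIC);cv2.imwrite('pics/%s0b.png'%n,im)
print(telemetry.get_obs())
E
```

```text
dict_keys(['img', 'mtx', 'extrinsics']) [[462.7, 0.0, 248.2], [0.0, 462.7, 188.2], [0.0, 0.0, 1.0]] [[0.381, 0.924, -0.012, -123.374], [-0.749, 0.316, 0.582, 395.15], [0.542, -0.213, 0.813, -2036.582], [0.0, 0.0, 0.0, 1.0]]
dict_keys(['img', 'mtx', 'extrinsics']) [[485.6, 0.0, 249.1], [0.0, 485.6, 197.4], [0.0, 0.0, 1.0]] [[0.009, -1.0, -0.011, -81.986], [0.984, 0.006, 0.179, -550.529], [-0.179, -0.013, 0.984, -1734.231], [0.0, 0.0, 0.0, 1.0]]
{'clock': 0.1, 'joint_positions': array([ 7.52858229e+01,  1.79995493e+01, -2.74579328e+00,  6.93398383e+01,
        2.03026097e-04,  9.00000490e+01]), 'qd': array([-0.01247997, -0.18743702,  0.12421234,  0.1109593 ,  0.09531617,
       -0.01935434]), 'effort': array([-2.47652551e-04, -5.40768027e+01,  3.40539479e+01,  1.12208922e-02,
        1.11525317e-06, -1.57032947e-06]), 'tcp_pos': array([152.27176981, 579.84551252, 230.54765732]), 'tool_rot': array([-1.79914819e+02, -2.02953045e-04,  1.65285774e+02]), 'contact_force': array([-0.19433786, -0.10265896,  0.60896396]), 'ft_torque': array([-0.02355627, -0.04211435,  0.01964994]), 'finger_force': 0.0, 'width': 85.49239859439898}
```

View pics/top0b.png

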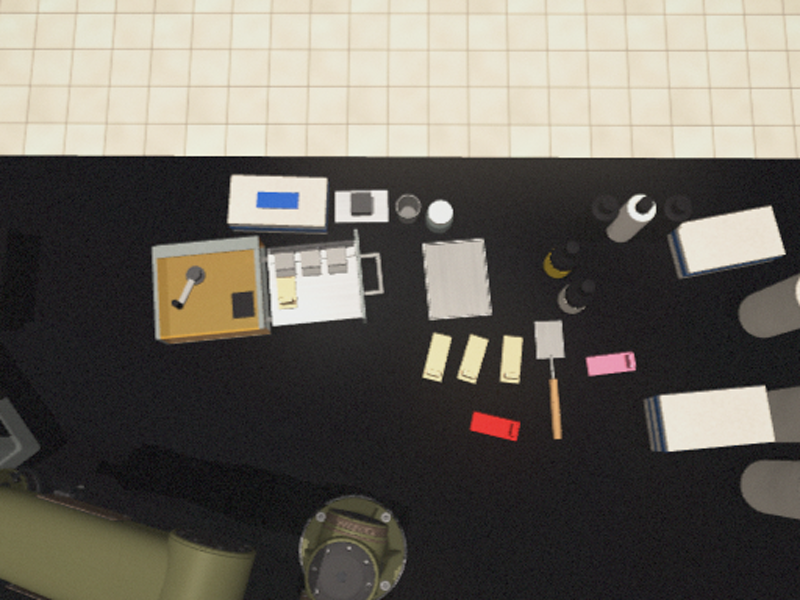

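View pics/scene0b.png

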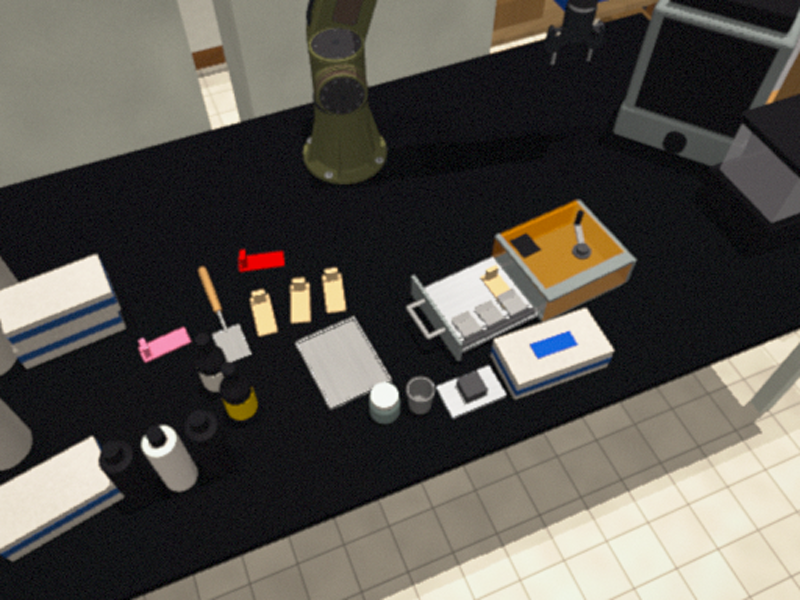

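The top view shows one cured plate at about (288,292) under the clip nearest the hood. Three fresh plates are at (437,358), (473,358) and (511,358). The tray is at (458,279), the drawer at (318,285) and the lever knob at (180,300). The red and pink pieces are decoys.

```bash
python3 - <<'E'
from h import *
c=load('top0'); im=c['img']
cv2.imwrite('pics/cropA.png',cv2.resize(im[140:225,90:255],(800,412),interpolation=cv2.INTER_CUBIC))
hsv=cv2.cvtColor(im,cv2.COLOR_BGR2HSV)
m=cv2.inRange(hsv,(20,40,120),(34,150,255)); m[:130]=0
n,l,s,ce=cv2.connectedComponentsWithStats(m)
for i in range(1,n):
    if s[i,4]>100:
        pts=np.argwhere(l==i)[:,::-1]
        w=np.array([ray(c,u,v,5)[:2] for u,v in pts],np.float32)
        print(s[i].tolist(),[np.round(q,1) for q in cv2.minAreaRect(w)])
E
```

```text
[177, 177, 13, 21, 211] [array([598.8, 173. ]), array([79.4, 42.2]), np.float64(6.1)]
[108, 185, 58, 29, 530] [array([552.4, 348.7]), array([ 98.6, 216.7]), np.float64(5.7)]
[270, 213, 19, 31, 373] [array([ 444.1, -190.4]), array([ 47. , 110.9]), np.float64(76.1)]
[292, 214, 21, 32, 378] [array([ 440.1, -275. ]), array([ 47.2, 111.6]), np.float64(72.6)]
[320, 215, 15, 30, 377] [array([ 439.8, -366.5]), array([ 47. , 111.8]), np.float64(84.3)]
[113, 352, 25, 32, 467] [array([-62.6, 356.4]), array([ 59.8, 111.9]), np.float64(76.4)]
```

View pics/cropA.png

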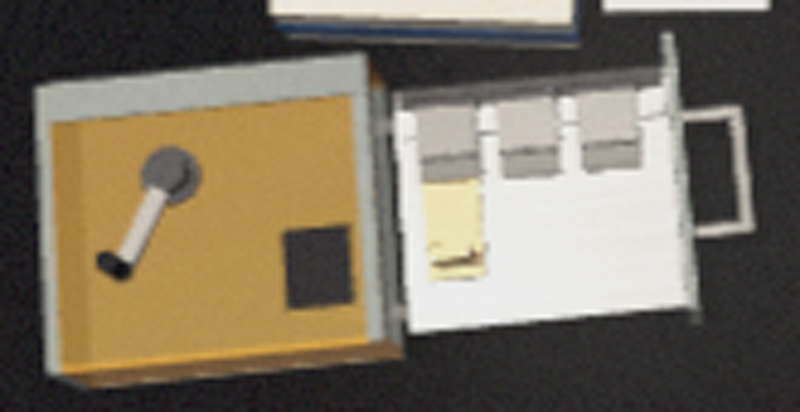

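The crop shows the drawer floor's near edge running from (408,333) to (692,303). The clips have centres near x = 448, 529 and 610. The cured plate spans (420–485, 180–278), and the handle bar runs from (740,107) to (750,230). The lever pivot is at (170,175) and the knob at about (115,265).

```bash
cat > fit.py <<'E'
from h import *
from scipy.optimize import minimize
def box(x0,x1,y0,y1,z0,z1): return np.array([[x,y,z] for x in(x0,x1) for y in(y0,y1) for z in(z0,z1)],float)
def mask(im):
    return cv2.inRange(cv2.cvtColor(im,cv2.COLOR_BGR2HSV),(14,40,90),(36,170,255))
S=8
def render(c,p,z,xmax,roi):
    a=np.radians(p[2]);R=np.array([[np.cos(a),-np.sin(a),0],[np.sin(a),np.cos(a),0],[0,0,1]])
    u0,v0,w,h=roi;m=np.zeros((h*S,w*S),np.uint8)
    for b in(box(-55,xmax,-22,22,0,5),box(-47,-35,-15,15,0,39)):
        q=np.array([proj(c,R@x+[p[0],p[1],z]) for x in b])
        q=((q-[u0,v0]+.5)*S).astype(np.int32); cv2.fillConvexPoly(m,cv2.convexHull(q),255)
    return cv2.resize(m,(w,h),interpolation=cv2.INTER_AREA)/255.
def fit(cs,p0,z,xmax=55):
    data=[]
    for c in cs:
        u,v=proj(c,[p0[0],p0[1],z]);roi=(int(u)-28,int(v)-28,56,56)
        u0,v0,w,h=roi
        data.append((c,roi,mask(c['img'])[v0:v0+h,u0:u0+w]/255.))
    p0=np.array(p0,float)
    # keep only component nearest to prediction
    data=[(c,r,m*(cv2.dilate(render(c,p0,z,xmax,r),np.ones((7,7)))>0)) for c,r,m in data]
    f=lambda p:sum(np.abs(render(c,p,z,xmax,r)-m).sum() for c,r,m in data)
    s=minimize(f,p0,method='Nelder-Mead',options=dict(initial_simplex=p0+np.array([[0,0,0],[8,0,0],[0,8,0],[0,0,6]]),maxiter=120,xatol=.1,fatol=.1))
    return s.x.round(1),round(s.fun,1)
E
python3 - <<'E'
from fit import *
t,s=load('top0'),load('scene0')
for p,z,xm in (((444,-190,-14),0,55),((440,-275,-17),0,55),((440,-366,-6),0,55),((610,173,6),30,17)):
    print(p,fit([t],p,z,xm),fit([s],p,z,xm),fit([t,s],p,z,xm))
W=lambda x,y,z:ray(t,90+x/4.848-.5,140+y/4.848-.5,z)[:2].round(1)
for n,x,y,z in (('fl hood',408,333,30),('fl panel',692,303,30),('hand',740,107,60),('hand2',750,230,60),('pan far',668,35,82),('pan near',698,318,82),
 ('ramp2 l',420,158,42),('ramp2 r',480,154,42),('ramp1 l',502,150,42),('ramp1 r',558,148,42),('ramp0 l',582,146,42),('ramp0 r',640,140,42),('pivot',170,175,100),('knob',115,268,141),
 ('hood nearR',402,352,85)):
    print(n,W(x,y,z))
print('tray',[ray(t,u*.64-.5,v*.64-.5,12)[:2].round(1) for u,v in((424,242),(484,240),(491,316),(430,320))])
print('cam', (-t['extrinsics'][:3,:3].T@t['extrinsics'][:3,3]).round())
cv2.imwrite('pics/s1.png',cv2.resize(s['img'][120:240,185:410],(800,427),interpolation=cv2.INTER_CUBIC))
E
```

```text
(444, -190, -14) (array([ 444.2, -190.5,  -13.9]), np.float64(35.8)) (array([ 441.3, -192.1,  -12. ]), np.float64(46.2)) (array([ 443.4, -190.8,  -13. ]), np.float64(89.9))
(440, -275, -17) (array([ 440.5, -274.7,  -17.4]), np.float64(34.6)) (array([ 438.2, -276.4,  -17.6]), np.float64(38.6)) (array([ 439.7, -275.7,  -17.4]), np.float64(79.0))
(440, -366, -6) (array([ 440.3, -366.8,   -5.3]), np.float64(34.3)) (array([ 436.7, -368. ,   -6.2]), np.float64(42.3)) (array([ 438.9, -367.3,   -5.4]), np.float64(82.9))
(610, 173, 6) (array([612.8, 171.1,   6.4]), np.float64(32.2)) (array([608. , 169.4,   5.9]), np.float64(27.7)) (array([609. , 169.6,   6. ]), np.float64(68.3))
fl hood [512.1 201.7]
fl panel [536.8 -15.1]
hand [683.6 -50.9]
hand2 [587.9 -59.6]
pan far [733.9   3.7]
pan near [516.6 -22.2]
ramp2 l [646.5 195.4]
ramp2 r [649.9 149.2]
ramp1 l [653.2 132.4]
ramp1 r [655.   89.3]
ramp0 l [656.7  70.8]
ramp0 r [661.7  26.3]
pivot [618.7 371.5]
knob [540.5 396.1]
hood nearR [489.1 196.2]
tray [array([ 724.9, -158.7]), array([ 730.8, -304.9]), array([ 542.9, -319. ]), array([ 532.2, -173.2])]
cam [ 231. -100. 1804.]
```

View pics/s1.png

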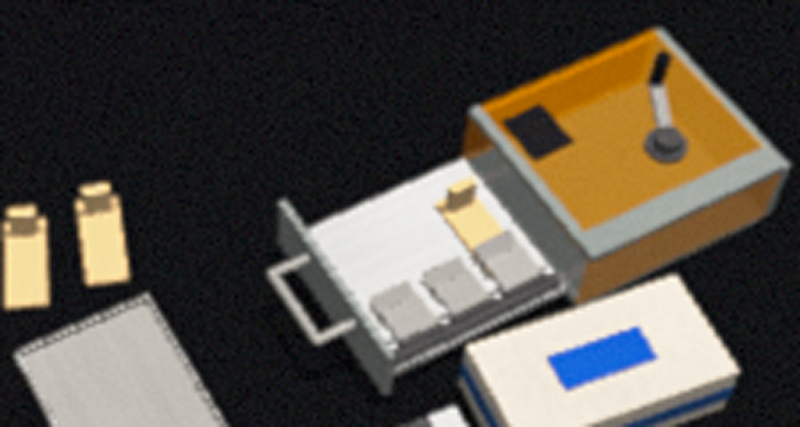

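The scene crop confirms one cured plate in slot 2, with its fin at (460,192), the fins of all plates towards the robot, and the lever knob pointing back at (660,65). Next I turn the tool and head for the cured plate's fin.

```bash
cat > to.py <<'E'
import sys
from h import *
from scipy.spatial.transform import Rotation as Ro
a=[float(x) for x in sys.argv[1:]]
o=telemetry.get_obs(); R=Ro.from_euler('xyz',o['tool_rot'],degrees=True)
T=Ro.from_euler('xyz',[180,0,a[3]],degrees=True)
print('turn',(R.inv()*T).as_rotvec(degrees=True).round(2),'shift cm now',(R.inv().apply(np.array(a[:3])-o['tcp_pos'])/10).round(2),
 'after turn',(T.inv().apply(np.array(a[:3])-o['tcp_pos'])/10).round(2),'tcp',o['tcp_pos'].round(1),o['tool_rot'].round(1),'F',o['contact_force'].round(1),'w',round(float(o['width']),1),o['finger_force'])
E
python3 -m creep '[[[0,0,0],[0,0,8.5]],[[0,0,0],[0,0,8.5]],[[0,0,0],[0,0,8.5]],[[0,0,0],[0,0,8.5]],[[0,0,0],[0,0,8.5]],[[0,0,0],[0,0,8.5]],[[0,0,0],[0,0,8.5]],[[0,0,0],[0,0,8.5]]]' 4
python3 to.py 569.5 165.8 100 96.2
```

```text
clock: 0.9
tcp_pos: [152.3, 580.0, 230.8]
tool_rot: [-180.0, 0.1, 96.9]
contact_force: [-0.7, 0.6, -0.7]
width: 40.0
finger_force: 0.0
turn [-0.02  0.06  0.74] shift cm now [-46.14  36.42  13.11] after turn [-45.68  37.    13.08] tcp [152.3 580.  230.8] [-1.80e+02  1.00e-01  9.69e+01] F [-0.7  0.6 -0.7] w 40.0 0.0
```

```bash
python3 -m creep '[[[0,0,0],[0,0,0.7]],[[-2.85,2.31,0],[0,0,0]],[[-2.85,2.31,0],[0,0,0]],[[-2.85,2.31,0],[0,0,0]],[[-2.85,2.31,0],[0,0,0]],[[-2.85,2.31,0],[0,0,0]],[[-2.85,2.31,0],[0,0,0]],[[-2.85,2.31,0],[0,0,0]]]'
python3 -m creep '[[[-2.85,2.31,0],[0,0,0]],[[-2.85,2.31,0],[0,0,0]],[[-2.85,2.31,0],[0,0,0]],[[-2.85,2.31,0],[0,0,0]],[[-2.85,2.31,0],[0,0,0]],[[-2.85,2.31,0],[0,0,0]],[[-2.85,2.31,0],[0,0,0]],[[-2.85,2.31,0],[0,0,0]]]'
python3 -m creep '[[[0,0,4],[0,0,0]],[[0,0,4],[0,0,0]],[[0,0,4],[0,0,0]],[[0,0,0],[0,0,0]],[[0,0,0],[0,0,0]]]'
python3 to.py 569.5 165.8 39 96.2
```

```text
clock: 1.7
tcp_pos: [336.7, 399.4, 231.2]
tool_rot: [-180.0, 0.0, 96.8]
contact_force: [0.8, 0.4, 0.0]
width: 39.7
finger_force: 0.0
clock: 2.5
tcp_pos: [546.4, 194.1, 231.1]
tool_rot: [-180.0, -0.0, 96.8]
contact_force: [0.1, 0.7, 0.3]
width: 39.8
finger_force: 0.0
clock: 3.0
tcp_pos: [545.1, 195.2, 111.4]
tool_rot: [-179.9, 0.0, 96.7]
contact_force: [0.5, 1.2, 1.1]
width: 40.1
finger_force: 0.0
turn [-0.1   0.02  0.49] shift cm now [-3.2   2.09  7.24] after turn [-3.19  2.11  7.24] tcp [545.1 195.2 111.4] [-179.9    0.    96.7] F [0.5 1.2 1.1] w 40.1 0.0
```

```bash
python3 -m creep '[[[-1.6,1.05,0],[0,0,0.5]],[[-1.6,1.05,0],[0,0,0]],[[0,0,2],[0,0,0]],[[0,0,2],[0,0,0]],[[0,0,2],[0,0,0]],[[0,0,1],[0,0,0]],[[0,0,0.2],[0,0,0]],[[0,0,0],[0,0,0]]]'
python3 to.py 569.5 165.8 39 96.2
python3 - <<'E'
from h import *
a=shot('scene','s2')['img'][120:220,270:400]; b=shot('top','t2')['img'][130:230,130:260]
cv2.imwrite('pics/v2.png',cv2.resize(np.hstack([a,b]),None,fx=3.07,fy=3.07,interpolation=cv2.INTER_CUBIC))
E
```

```text
clock: 3.8
tcp_pos: [571.0, 166.3, 40.7]
tool_rot: [179.9, -0.0, 96.1]
contact_force: [1.1, -0.2, -0.2]
width: 39.7
finger_force: 0.0
turn [ 0.1  -0.02 -0.08] shift cm now [-0.04 -0.16  0.17] after turn [-0.04 -0.16  0.17] tcp [571.  166.3  40.7] [179.9  -0.   96.1] F [ 1.1 -0.2 -0.2] w 39.7 0.0
```

View pics/v2.png

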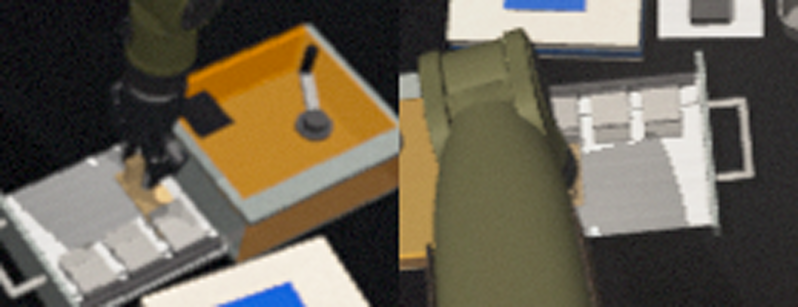

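The scene view shows the gripper over the cured plate's fin at about (155,180), clear of the hood. Closing.

```bash
python3 -m creep '[[[0,-0.15,0.15],[0,0,0]],[[0,0,0],[0,0,0]],[[0,0,0],[0,0,0]],[[0,0,0],[0,0,0]],[[0,0,0],[0,0,0]],[[0,0,0],[0,0,0]]]' 0
python3 to.py 569.5 165.8 39 96.2
```

```text
clock: 4.5
tcp_pos: [568.6, 165.8, 38.4]
tool_rot: [180.0, -0.0, 96.1]
contact_force: [-3.0, -0.3, 5.7]
width: 11.3
finger_force: 59.5
turn [ 0.01 -0.01 -0.11] shift cm now [-0.01  0.09 -0.06] after turn [-0.01  0.09 -0.06] tcp [568.6 165.8  38.4] [180.   -0.   96.1] F [-3.  -0.3  5.7] w 11.3 59.491397738456726
```

```bash
python3 -m creep '[[[0,-0.8,0],[0,0,0]],[[0,-0.9,0],[0,0,0]],[[0,-0.9,0],[0,0,0]],[[0,-0.9,0],[0,0,0]],[[0,-0.9,0],[0,0,0]],[[0,0,-1],[0,0,0]],[[0,0,-2],[0,0,0]],[[0,0,-3],[0,0,0]]]'
python3 -m creep '[[[0,0,-3],[0,0,0]],[[0,0,-3],[0,0,0]],[[0,0,-1],[0,0,0]],[[0,0,0],[0,0,0]]]'
python3 to.py 591.8 -241.6 150 93.7
```

```text
clock: 5.3
tcp_pos: [521.5, 160.2, 96.6]
tool_rot: [-179.6, 0.1, 96.1]
contact_force: [0.5, 0.3, -0.4]
width: 11.1
finger_force: 58.7
clock: 5.7
tcp_pos: [525.1, 161.2, 168.9]
tool_rot: [179.9, -0.0, 96.1]
contact_force: [-0.1, -0.1, -1.4]
width: 11.2
finger_force: 58.8
turn [ 0.09 -0.03  2.39] shift cm now [-40.77   2.36   1.88] after turn [-40.63   4.06   1.89] tcp [525.1 161.2 168.9] [179.9  -0.   96.1] F [-0.1 -0.1 -1.4] w 11.2 58.81284713745117
```

```bash
python3 -m creep '[[[0,0,0],[0,0,2.4]],[[-2.5,0.3,0],[0,0,0]],[[-3,0.3,0],[0,0,0]],[[-3,0.3,0],[0,0,0]],[[-3,0.3,0],[0,0,0]],[[-3,0.3,0],[0,0,0]],[[-3,0.3,0],[0,0,0]],[[-3,0.3,0],[0,0,0]]]'
python3 -m creep '[[[-3,0.3,0],[0,0,0]],[[-3,0.3,0],[0,0,0]],[[-3,0.3,0],[0,0,0]],[[-3,0.3,0],[0,0,0]],[[-3,0.3,0],[0,0,0]],[[-3,0.3,0],[0,0,0]],[[-2,0.3,2],[0,0,0]],[[0,0,0],[0,0,0]]]'
python3 to.py 591.8 -241.6 14 93.7
```

```text
clock: 6.5
tcp_pos: [557.2, -43.2, 165.3]
tool_rot: [-179.8, -0.0, 93.7]
contact_force: [-0.2, 0.6, -0.7]
width: 11.2
finger_force: 58.8
clock: 7.3
tcp_pos: [590.0, -241.8, 142.7]
tool_rot: [-179.6, -0.1, 93.5]
contact_force: [-1.5, 0.1, -1.9]
width: 11.1
finger_force: 63.3
turn [-0.38 -0.14 -0.18] shift cm now [-0.02  0.26 12.87] after turn [1.000e-02 1.800e-01 1.287e+01] tcp [ 590.  -241.8  142.7] [-1.796e+02 -1.000e-01  9.350e+01] F [-1.5  0.1 -1.9] w 11.1 63.34295868873596
```

```bash
python3 -m creep '[[[0,0,3],[0,0,0]],[[0,0,3],[0,0,0]],[[0,0,3],[0,0,0]],[[0,0,1.5],[0,0,0]],[[0,0,0.8],[0,0,0]],[[0,0,0.5],[0,0,0]],[[0,0,0.4],[0,0,0]],[[0,0,0],[0,0,0]]]'
python3 to.py 591.8 -241.6 14 93.7
```

```text
clock: 8.1
tcp_pos: [593.2, -240.5, 26.3]
tool_rot: [180.0, 0.0, 93.7]
contact_force: [0.5, -0.0, -1.9]
width: 11.1
finger_force: 63.4
turn [ 0.05  0.02 -0.01] shift cm now [-0.1  -0.15  1.23] after turn [-0.1  -0.15  1.23] tcp [ 593.2 -240.5   26.3] [180.    0.   93.7] F [ 0.5 -0.  -1.9] w 11.1 63.44745397567749
```

```bash
python3 -m creep '[[[0,0,0.4],[0,0,0]],[[0,0,0.4],[0,0,0]],[[0,0,0.3],[0,0,0]],[[0,0,0],[0,0,0]],[[0,0,0],[0,0,0]]]'
python3 -m creep '[[[0,0,0.15],[0,0,0]],[[0,0,0],[0,0,0]]]'
```

```text
clock: 8.6
tcp_pos: [592.7, -240.4, 14.7]
tool_rot: [-180.0, -0.0, 93.7]
contact_force: [-0.3, -0.8, -0.6]
width: 10.9
finger_force: 63.4
clock: 8.8
tcp_pos: [592.7, -240.4, 13.2]
tool_rot: [-180.0, -0.0, 93.7]
contact_force: [-0.3, -0.2, -0.8]
width: 10.9
finger_force: 63.4
```

```bash
python3 -m creep '[[[0,0,0.15],[0,0,0]],[[0,0,0],[0,0,0]]]'
python3 -m creep '[[[0,0,0.1],[0,0,0]],[[0,0,0],[0,0,0]]]'
```

```text
clock: 9.0
tcp_pos: [593.0, -240.5, 12.5]
tool_rot: [180.0, 0.0, 93.7]
contact_force: [-1.7, 0.8, 4.2]
width: 10.9
finger_force: 64.0
clock: 9.2
tcp_pos: [593.0, -240.5, 12.4]
tool_rot: [180.0, 0.0, 93.7]
contact_force: [-5.2, 1.5, 11.6]
width: 10.9
finger_force: 65.3
```

```bash
python3 -m creep '[[[0,0,0],[0,0,0]],[[0,0,0],[0,0,0]],[[0,0,0],[0,0,0]],[[0,0,-2],[0,0,0]],[[0,0,-4],[0,0,0]],[[0,0,-4],[0,0,0]],[[0,0,-4],[0,0,0]],[[0,0,0],[0,0,0]]]' 4
python3 -m creep '[[[4,0,0],[0,0,0]],[[4,0,0],[0,0,0]],[[4,0,0],[0,0,0]],[[4,0,0],[0,0,0]],[[4,0,0],[0,0,0]],[[0,0,0],[0,0,8.5]],[[0,0,0],[0,0,8.2]],[[0,0,0],[0,0,0]]]' 
cat > look.py <<'E'
import sys
from fit import *
t,s=shot('top',sys.argv[1]+'t'),shot('scene',sys.argv[1]+'s')
for p,z,xm in eval(sys.argv[2]):
    print(p,fit([t],p,z,xm),fit([s],p,z,xm))
a=s['img'][110:300,140:400]; b=t['img'][130:320,90:350]
cv2.imwrite('pics/%sv.png'%sys.argv[1],cv2.resize(np.hstack([a,b]),(800,292),interpolation=cv2.INTER_CUBIC))
E
python3 look.py l1 '[((443,-191,-13),0,55),((440,-275,-17),0,55),((439,-367,-5),0,55),((632,-238,4),3,55)]'
python3 to.py 403 -182 100 77
```

```text
clock: 10.0
tcp_pos: [596.5, -241.9, 157.2]
tool_rot: [179.5, 0.3, 93.7]
contact_force: [1.5, 0.5, 0.5]
width: 40.0
finger_force: 0.0
clock: 10.8
tcp_pos: [579.6, -40.2, 150.1]
tool_rot: [-180.0, 0.0, 77.0]
contact_force: [0.9, 0.2, -0.7]
width: 40.0
finger_force: 0.0
(443, -191, -13) (array([ 444.7, -190.6,  -13.6]), np.float64(31.3)) (array([ 441.7, -192.5,  -14.4]), np.float64(29.0))
(440, -275, -17) (array([ 440.5, -274.7,  -17.4]), np.float64(34.6)) (array([ 438.3, -276.2,  -16.4]), np.float64(38.3))
(439, -367, -5) (array([ 440. , -366.9,   -5.9]), np.float64(33.7)) (array([ 437.1, -368. ,   -5. ]), np.float64(44.8))
(632, -238, 4) (array([ 634.6, -237.4,    3.7]), np.float64(24.3)) (array([ 632.4, -238.1,    3.6]), np.float64(31.6))
turn [-0.04  0.01  0.18] shift cm now [-17.69 -14.09   5.04] after turn [-17.73 -14.04   5.02] tcp [579.6 -40.8 150.2] [-180.     0.    77.2] F [-0.5 -0.8  0.4] w 40.1 0.0
```

View pics/l1v.png

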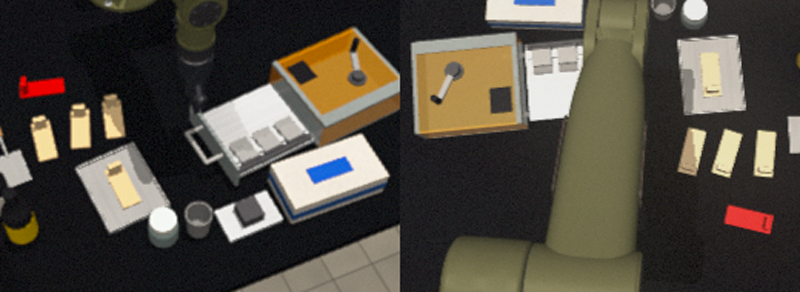

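The picture shows the cured plate flat and centred in the tray at (122,185) in the scene half. The fresh plates have not moved, and the drawer is empty. Going to fresh0.

```bash
python3 -m creep '[[[-2.5,-2,0],[0,0,1.0]],[[-2.5,-2,0],[0,0,0]],[[-2.5,-2,0],[0,0,0]],[[-2.5,-2,0],[0,0,0]],[[-2.5,-2,0],[0,0,0]],[[-2.5,-2,2],[0,0,0]],[[-2.5,-2,3],[0,0,0]],[[0,0,0],[0,0,0]]]' 
python3 to.py 403.4 -181.7 9 76.1
```

```text
clock: 11.7
tcp_pos: [395.9, -177.4, 97.3]
tool_rot: [-179.6, -0.0, 75.9]
contact_force: [-0.6, 0.6, -0.0]
width: 40.2
finger_force: 0.0
turn [-0.44 -0.02 -0.19] shift cm now [-0.24  0.9   8.82] after turn [-0.24  0.83  8.83] tcp [ 395.9 -177.4   97.3] [-179.6   -0.    75.9] F [-0.6  0.6 -0. ] w 40.2 0.0
```

```bash
python3 -m creep '[[[-0.2,0.6,2],[0,0,0]],[[0,0,2],[0,0,0]],[[0,0,0],[0,0,0]],[[0,0,0],[0,0,0]]]' 
python3 to.py 403.4 -181.7 9 76.1
```

```text
clock: 12.1
tcp_pos: [407.4, -180.5, 61.1]
tool_rot: [-180.0, -0.0, 76.0]
contact_force: [0.6, 0.6, 0.7]
width: 39.8
finger_force: 0.0
turn [-0.04 -0.01 -0.05] shift cm now [-0.22 -0.36  5.21] after turn [-0.22 -0.36  5.21] tcp [ 407.4 -180.5   61.1] [-180.   -0.   76.] F [0.6 0.6 0.7] w 39.8 0.0
```

```bash
python3 -m creep '[[[-0.2,-0.4,0],[0,0,0]],[[0,0,2],[0,0,0]],[[0,0,1.6],[0,0,0]],[[0,0,1],[0,0,0]],[[0,0,0.5],[0,0,0]],[[0,0,0],[0,0,0]],[[0,0,0],[0,0,0]]]' 
python3 to.py 403.4 -181.7 9 76.1
```

```text
clock: 12.8
tcp_pos: [403.4, -181.7, 10.4]
tool_rot: [180.0, 0.0, 76.0]
contact_force: [0.3, -0.3, -0.5]
width: 39.5
finger_force: 0.0
turn [ 0.04  0.01 -0.11] shift cm now [-0.   -0.    0.14] after turn [-0.   -0.    0.14] tcp [ 403.4 -181.7   10.4] [180.   0.  76.] F [ 0.3 -0.3 -0.5] w 39.5 0.0
```

```bash
python3 -m creep '[[[0,0,0.1],[0,0,0]],[[0,0,0],[0,0,0]],[[0,0,0],[0,0,0]],[[0,0,0],[0,0,0]],[[0,0,0],[0,0,0]],[[0,0,0],[0,0,0]]]' 0
python3 -m creep '[[[0,0,-1.5],[0,0,0]],[[0,0,-3],[0,0,0]],[[0,0,-3],[0,0,0]],[[0,0,-3],[0,0,0]],[[0,0,-2],[0,0,0]],[[0,0,0],[0,0,-6]],[[0,0,0],[0,0,-7]],[[0,0,0],[0,0,-7]]]'
python3 to.py 514.9 159.8 130 96.2
```

```text
clock: 13.4
tcp_pos: [403.6, -181.8, 9.3]
tool_rot: [179.9, 0.0, 76.0]
contact_force: [-0.0, 1.0, 5.7]
width: 11.3
finger_force: 59.4
clock: 14.2
tcp_pos: [402.8, -181.4, 133.8]
tool_rot: [-180.0, -0.0, 96.3]
contact_force: [-0.1, 0.2, -0.7]
width: 11.1
finger_force: 58.6
turn [-0.   -0.    0.07] shift cm now [32.69 14.87  0.38] after turn [32.71 14.83  0.38] tcp [ 402.8 -181.4  133.8] [-180.    -0.    96.3] F [-0.1  0.2 -0.7] w 11.1 58.550772070884705
```

```bash
python3 -m creep '[[[2.5,1.1,0],[0,0,0]],[[3,1.36,0],[0,0,0]],[[3,1.36,0],[0,0,0]],[[3,1.36,0],[0,0,0]],[[3,1.36,0],[0,0,0]],[[3,1.36,0],[0,0,0]],[[3,1.36,0],[0,0,0]],[[3,1.36,0],[0,0,0]]]'
python3 -m creep '[[[3,1.36,0],[0,0,0]],[[3,1.36,0],[0,0,0]],[[3,1.4,0],[0,0,0]],[[0,0,0],[0,0,0]],[[0,0,0],[0,0,0]]]'
python3 to.py 514.9 159.8 41 96.2
```

```text
clock: 15.0
tcp_pos: [484.0, 64.6, 133.6]
tool_rot: [-180.0, 0.0, 96.0]
contact_force: [0.2, -1.2, -0.0]
width: 11.0
finger_force: 58.5
clock: 15.5
tcp_pos: [515.1, 157.4, 133.2]
tool_rot: [-179.9, 0.0, 96.1]
contact_force: [-0.5, 0.2, -1.0]
width: 11.1
finger_force: 58.6
turn [-0.07  0.03 -0.13] shift cm now [0.25 0.01 9.22] after turn [0.24 0.   9.22] tcp [515.1 157.4 133.2] [-179.9    0.    96.1] F [-0.5  0.2 -1. ] w 11.1 58.60185921192169
```

```bash
python3 -m creep '[[[0.2,0,2],[0,0,0]],[[0,0,3],[0,0,0]],[[0,0,2],[0,0,0]],[[0,0,1],[0,0,0]],[[0,0,0.6],[0,0,0]],[[0,0,0.4],[0,0,0]],[[0,0,0],[0,0,0]],[[0,0,0],[0,0,0]]]'
python3 to.py 514.9 159.8 41 96.2; python3 look.py l2 '[]'
```

```text
clock: 16.3
tcp_pos: [516.1, 159.2, 44.6]
tool_rot: [179.9, -0.0, 96.0]
contact_force: [0.4, -0.8, -0.4]
width: 11.3
finger_force: 58.6
turn [ 0.07 -0.01 -0.22] shift cm now [ 0.07 -0.12  0.36] after turn [ 0.07 -0.12  0.36] tcp [516.1 159.2  44.6] [179.9  -0.   96. ] F [ 0.4 -0.8 -0.4] w 11.3 58.64678978919983
```

View pics/l2v.png

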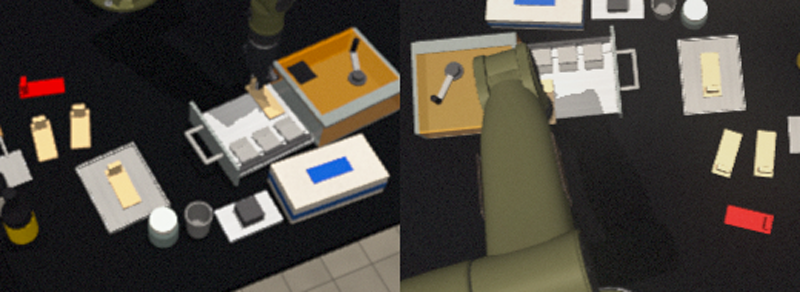

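The held plate is lined up in front of clip 2 at about (262,98) in the scene half. Lowering it, then pushing in.

```bash
python3 -m creep '[[[0,0,0.3],[0,0,-0.2]],[[0,0.6,0],[0,0,0]],[[0,0.6,0],[0,0,0]],[[0,0.6,0],[0,0,0]],[[0,0.6,0],[0,0,0]],[[0,0.5,0],[0,0,0]],[[0,0,0],[0,0,0]]]'
python3 -m creep '[[[0,0.4,0],[0,0,0]],[[0,0.4,0],[0,0,0]],[[0,0.4,0],[0,0,0]],[[0,0.3,0],[0,0,0]],[[0,0,0],[0,0,0]]]'
python3 to.py 568.6 165.6 41 96.2
```

```text
clock: 17.1
tcp_pos: [544.6, 162.2, 40.4]
tool_rot: [-180.0, 0.0, 96.2]
contact_force: [0.3, 0.2, -1.3]
width: 11.1
finger_force: 58.7
clock: 17.6
tcp_pos: [559.3, 163.8, 40.4]
tool_rot: [-180.0, 0.0, 96.2]
contact_force: [-1.9, -0.7, -4.2]
width: 11.0
finger_force: 58.4
turn [-0.02  0.01 -0.02] shift cm now [ 0.08  0.94 -0.06] after turn [ 0.08  0.94 -0.06] tcp [559.3 163.8  40.4] [-180.     0.    96.2] F [-1.9 -0.7 -4.2] w 11.0 58.38550865650177
```

```bash
python3 -m creep '[[[0,0.3,0],[0,0,0]],[[0,0.3,0],[0,0,0]],[[0,0.2,0],[0,0,0]],[[0,0,0],[0,0,0]]]'
python3 -m creep '[[[0,0.1,0],[0,0,0]],[[0,0.1,0],[0,0,0]],[[0,0,0],[0,0,0]]]'
```

```text
clock: 18.0
tcp_pos: [567.7, 164.8, 40.8]
tool_rot: [180.0, -0.0, 96.2]
contact_force: [-0.2, -0.6, -3.2]
width: 11.4
finger_force: 58.5
clock: 18.3
tcp_pos: [569.3, 164.9, 40.8]
tool_rot: [180.0, -0.0, 96.2]
contact_force: [-0.9, 0.6, -3.0]
width: 10.8
finger_force: 58.6
```

```bash
python3 -m creep '[[[0,0.1,0],[0,0,0]],[[0,0.1,0],[0,0,0]],[[0,0,0],[0,0,0]]]'
python3 -m creep '[[[0,0.1,0],[0,0,0]],[[0,0,0],[0,0,0]]]'
```

```text
clock: 18.6
tcp_pos: [570.4, 165.1, 40.6]
tool_rot: [-179.9, -0.0, 96.2]
contact_force: [-6.1, 0.3, -2.3]
width: 11.3
finger_force: 58.9
clock: 18.8
tcp_pos: [570.4, 165.0, 40.4]
tool_rot: [-179.8, -0.0, 96.2]
contact_force: [-6.5, -0.1, -0.7]
width: 11.1
finger_force: 59.0
```

```bash
python3 -m creep '[[[0,-0.05,0.1],[0,0,0]],[[0,0,0],[0,0,0]],[[0,0,0],[0,0,0]],[[0,0,0],[0,0,0]],[[0,0,-1],[0,0,0]],[[0,0,-3],[0,0,0]],[[0,0,-4],[0,0,0]],[[0,0,-2],[0,0,0]]]' 3
python3 -m creep '[[[0,0,0],[0,0,8]],[[0,0,0],[0,0,8]],[[0,0,0],[0,0,7]],[[0,0,0],[0,0,0]]]' 4
python3 to.py 400.2 -263.5 100 73
```

```text
clock: 19.6
tcp_pos: [573.4, 165.6, 144.0]
tool_rot: [179.7, -0.0, 96.2]
contact_force: [0.2, 0.2, -0.5]
width: 29.9
finger_force: 0.0
clock: 20.0
tcp_pos: [572.1, 165.2, 140.8]
tool_rot: [179.9, -0.0, 73.2]
contact_force: [-0.3, -0.4, -0.1]
width: 39.9
finger_force: 0.0
turn [ 0.06 -0.03  0.17] shift cm now [-46.02  -4.04   4.05] after turn [-46.02  -3.9    4.08] tcp [572.1 165.2 140.8] [179.9  -0.   73.2] F [-0.3 -0.4 -0.1] w 39.9 0.0
```

```bash
python3 -m creep '[[[-2.5,-0.3,0],[0,0,0]],[[-3.2,-0.3,0],[0,0,0]],[[-3.2,-0.3,0],[0,0,0]],[[-3.2,-0.3,0],[0,0,0]],[[-3.2,-0.3,0],[0,0,0]],[[-3.2,-0.3,0],[0,0,0]],[[-3.2,-0.3,0],[0,0,0]],[[-3.2,-0.3,0],[0,0,0]]]'
python3 -m creep '[[[-3.2,-0.3,0],[0,0,0]],[[-3.2,-0.3,0],[0,0,0]],[[-3.2,-0.3,0],[0,0,0]],[[-3.2,-0.3,0],[0,0,0]],[[-3.2,0,0],[0,0,0]],[[-3.2,0,1],[0,0,0]],[[0,0,0],[0,0,0]],[[0,0,0],[0,0,0]]]'
python3 look.py l3 '[((440,-275,-17),0,55),((439,-367,-5),0,55),((634,-238,4),3,55),((611,170,6),30,17)]'
python3 to.py 400.2 -263.5 9 73
```

```text
clock: 20.8
tcp_pos: [476.3, -67.4, 140.4]
tool_rot: [179.9, -0.0, 73.4]
contact_force: [-0.3, 0.4, -0.8]
width: 39.9
finger_force: 0.0
clock: 21.6
tcp_pos: [409.4, -246.8, 130.0]
tool_rot: [-180.0, -0.0, 73.2]
contact_force: [-0.7, 0.4, -0.3]
width: 39.9
finger_force: 0.0
(440, -275, -17) (array([ 432.5, -273.8,  -12.2]), np.float64(395.1)) (array([ 438.6, -277. ,  -17.5]), np.float64(25.0))
(439, -367, -5) (array([ 444.2, -359.9,   -7.8]), np.float64(186.8)) (array([ 437.6, -368.5,   -6.5]), np.float64(31.6))
(634, -238, 4) (array([ 634.7, -237.3,    4. ]), np.float64(26.0)) (array([ 631.6, -238.1,    3.5]), np.float64(31.7))
(611, 170, 6) (array([613.3, 170.3,   5.9]), np.float64(27.5)) (array([610.2, 169.3,   6.8]), np.float64(32.1))
turn [ 0.02 -0.02  0.29] shift cm now [-1.96 -0.43 12.12] after turn [-1.96 -0.42 12.12] tcp [ 409.9 -246.   130.2] [180.   -0.   73.3] F [ 0.7 -0.4 -0.2] w 39.9 0.0
```

View pics/l3v.png

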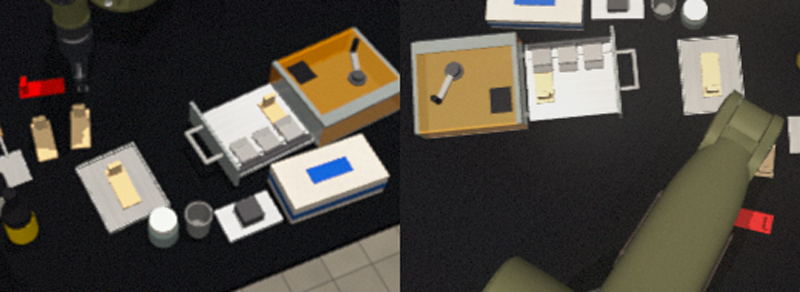

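fresh0 is home under clip 2 at (270,105). The other two fresh plates have not moved. Descending on fresh1.

```bash
python3 -m creep '[[[-1,-0.2,2],[0,0,0.2]],[[-1,-0.2,3],[0,0,0]],[[0,0,2],[0,0,0]],[[0,0,0],[0,0,0]],[[0,0,0],[0,0,0]]]'
python3 to.py 400.2 -263.5 9 73
```

```text
clock: 22.2
tcp_pos: [400.4, -263.7, 60.3]
tool_rot: [-180.0, -0.0, 73.1]
contact_force: [0.4, -0.3, 1.7]
width: 39.9
finger_force: 0.0
turn [-0.02 -0.02  0.1 ] shift cm now [ 0.01 -0.02  5.13] after turn [ 0.01 -0.03  5.13] tcp [ 400.4 -263.7   60.3] [-180.    -0.    73.1] F [ 0.4 -0.3  1.7] w 39.9 0.0
```

```bash
python3 -m creep '[[[0,0,2],[0,0,0]],[[0,0,1.6],[0,0,0]],[[0,0,1],[0,0,0]],[[0,0,0.5],[0,0,0]],[[0,0,0],[0,0,0]]]' 
python3 -m creep '[[[0,0,0],[0,0,0]],[[0,0,0],[0,0,0]],[[0,0,0],[0,0,0]],[[0,0,0],[0,0,0]],[[0,0,0],[0,0,0]]]' 0
python3 to.py 521.5 98.2 130 96.2
```

```text
clock: 22.7
tcp_pos: [400.3, -264.4, 9.0]
tool_rot: [180.0, 0.0, 73.0]
contact_force: [0.7, -0.2, 1.3]
width: 39.7
finger_force: 0.0
clock: 23.2
tcp_pos: [400.7, -265.0, 9.7]
tool_rot: [179.9, 0.0, 73.0]
contact_force: [-1.1, -0.6, 5.5]
width: 11.0
finger_force: 59.5
turn [  0.09   0.04 -23.22] shift cm now [ 38.26   0.94 -12.05] after turn [ 34.8   15.93 -12.03] tcp [ 400.7 -265.     9.7] [179.9   0.   73. ] F [-1.1 -0.6  5.5] w 11.0 59.493430852890015
```

```bash
python3 -m creep '[[[0,0,-1.5],[0,0,0]],[[0,0,-3],[0,0,0]],[[0,0,-3],[0,0,0]],[[0,0,-3],[0,0,0]],[[0,0,-2],[0,0,0]],[[0,0,0],[0,0,-8]],[[0,0,0],[0,0,-8]],[[0,0,0],[0,0,-7.2]]]'
python3 -m creep '[[[0,0,0],[0,0,0]]]'
python3 to.py 523.2 97.8 130 96.2
```

```text
clock: 24.0
tcp_pos: [399.9, -264.5, 134.1]
tool_rot: [180.0, 0.0, 96.5]
contact_force: [-0.7, -0.0, -0.2]
width: 10.9
finger_force: 58.5
clock: 24.1
tcp_pos: [399.8, -264.4, 133.8]
tool_rot: [-180.0, -0.0, 96.2]
contact_force: [0.3, -0.3, -0.8]
width: 11.3
finger_force: 58.5
turn [-0. -0.  0.] shift cm now [34.68 16.18  0.39] after turn [34.68 16.18  0.38] tcp [ 399.8 -264.4  133.8] [-180.    -0.    96.2] F [ 0.3 -0.3 -0.8] w 11.3 58.48685681819916
```

```bash
python3 -m creep '[[[2.5,1.15,0],[0,0,0]],[[3,1.4,0],[0,0,0]],[[3,1.4,0],[0,0,0]],[[3,1.4,0],[0,0,0]],[[3,1.4,0],[0,0,0]],[[3,1.4,0],[0,0,0]],[[3,1.4,0],[0,0,0]],[[3,1.4,0],[0,0,0]]]'
python3 -m creep '[[[3,1.4,0],[0,0,0]],[[3,1.4,0],[0,0,0]],[[3,1.4,0],[0,0,0]],[[2,1,0],[0,0,0]],[[0,0,0],[0,0,0]],[[0,0,0],[0,0,0]]]'
python3 to.py 523.2 97.8 41 96.2
```

```text
clock: 24.9
tcp_pos: [483.6, -17.8, 133.8]
tool_rot: [-180.0, 0.0, 96.0]
contact_force: [0.1, -0.3, -1.2]
width: 11.0
finger_force: 58.5
clock: 25.5
tcp_pos: [523.0, 95.9, 133.5]
tool_rot: [-180.0, 0.0, 96.1]
contact_force: [-0.4, -1.1, -1.0]
width: 11.2
finger_force: 58.6
turn [-0.05  0.03 -0.07] shift cm now [0.19 0.05 9.25] after turn [0.18 0.04 9.25] tcp [523.   95.9 133.5] [-180.     0.    96.1] F [-0.4 -1.1 -1. ] w 11.2 58.5529625415802
```

```bash
python3 -m creep '[[[0.2,0,2],[0,0,0]],[[0,0,3],[0,0,0]],[[0,0,2],[0,0,0]],[[0,0,1],[0,0,0]],[[0,0,0.7],[0,0,0]],[[0,0,0.5],[0,0,0]],[[0,0,0],[0,0,0]],[[0,0,0],[0,0,0]]]'
python3 to.py 523.2 97.8 41 96.2; python3 look.py l4 '[]'
```

```text
clock: 26.3
tcp_pos: [523.8, 97.9, 42.5]
tool_rot: [179.9, -0.0, 96.2]
contact_force: [-0.6, -0.8, -0.1]
width: 10.8
finger_force: 58.6
turn [ 0.06 -0.01 -0.02] shift cm now [-0.01 -0.06  0.15] after turn [-0.01 -0.06  0.15] tcp [523.8  97.9  42.5] [179.9  -0.   96.2] F [-0.6 -0.8 -0.1] w 10.8 58.61036002635956
```

View pics/l4v.png

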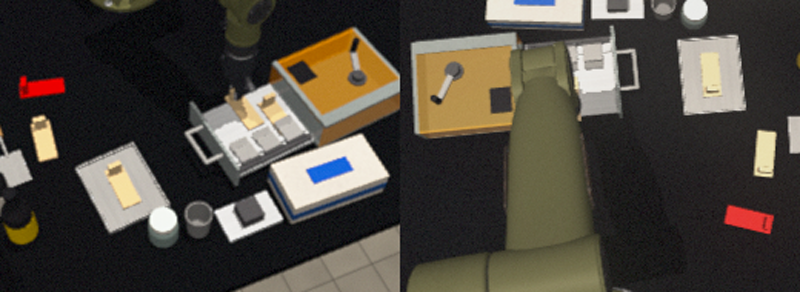

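The plate is in front of clip 1 at (238,110). Pushing it in.

```bash
python3 -m creep '[[[0,0,0.1],[0,0,0]],[[0,0.6,0],[0,0,0]],[[0,0.6,0],[0,0,0]],[[0,0.6,0],[0,0,0]],[[0,0.6,0],[0,0,0]],[[0,0.5,0],[0,0,0]],[[0,0.4,0],[0,0,0]],[[0,0,0],[0,0,0]]]'
python3 -m creep '[[[0,0.4,0],[0,0,0]],[[0,0.4,0],[0,0,0]],[[0,0.3,0],[0,0,0]],[[0,0.3,0],[0,0,0]],[[0,0.2,0],[0,0,0]],[[0,0.2,0],[0,0,0]],[[0,0,0],[0,0,0]]]'
python3 to.py 576.9 103.6 41 96.2
```

```text
clock: 27.2
tcp_pos: [554.9, 101.2, 40.1]
tool_rot: [-179.8, 0.0, 96.2]
contact_force: [-4.3, -0.1, -1.5]
width: 11.1
finger_force: 58.7
clock: 27.9
tcp_pos: [574.2, 103.4, 40.7]
tool_rot: [180.0, 0.0, 96.2]
contact_force: [-1.1, 0.7, -3.9]
width: 11.0
finger_force: 58.3
turn [ 0.02  0.   -0.02] shift cm now [-0.01  0.27 -0.03] after turn [-0.01  0.27 -0.03] tcp [574.2 103.4  40.7] [180.    0.   96.2] F [-1.1  0.7 -3.9] w 11.0 58.34317445755005
```

```bash
python3 -m creep '[[[0,0.15,0],[0,0,0]],[[0,0.1,0],[0,0,0]],[[0,0,0],[0,0,0]]]'
python3 -m creep '[[[0,0.1,0],[0,0,0]],[[0,0.1,0],[0,0,0]],[[0,0,0],[0,0,0]]]'
```

```text
clock: 28.2
tcp_pos: [576.5, 103.6, 40.8]
tool_rot: [180.0, 0.0, 96.2]
contact_force: [-2.1, -0.0, -3.4]
width: 11.1
finger_force: 58.5
clock: 28.5
tcp_pos: [576.9, 103.7, 40.5]
tool_rot: [-179.9, -0.0, 96.2]
contact_force: [-6.5, -0.5, -1.4]
width: 11.1
finger_force: 58.8
```

```bash
python3 -m creep '[[[0,-0.05,0.1],[0,0,0]],[[0,0,0],[0,0,0]],[[0,0,0],[0,0,0]],[[0,0,0],[0,0,0]],[[0,0,-1],[0,0,0]],[[0,0,-3],[0,0,0]],[[0,0,-4],[0,0,0]],[[0,0,-2],[0,0,0]]]' 3
python3 -m creep '[[[0,0,0],[0,0,6]],[[0,0,0],[0,0,5.9]],[[0,0,0],[0,0,0]],[[0,0,0],[0,0,0]]]' 4
python3 to.py 397.7 -363.4 100 84.3
```

```text
clock: 29.3
tcp_pos: [579.6, 104.1, 143.9]
tool_rot: [179.7, -0.0, 96.2]
contact_force: [0.7, -0.2, 0.1]
width: 29.9
finger_force: 0.0
clock: 29.7
tcp_pos: [578.0, 103.8, 140.3]
tool_rot: [180.0, -0.0, 84.4]
contact_force: [-0.2, 0.1, 0.8]
width: 40.2
finger_force: 0.0
turn [ 0.03 -0.01  0.13] shift cm now [-48.25 -13.41   4.02] after turn [-48.28 -13.3    4.03] tcp [578.  103.8 140.3] [180.   -0.   84.4] F [-0.2  0.1  0.8] w 40.2 0.0
```

```bash
python3 -m creep '[[[-2.5,-0.7,0],[0,0,0]],[[-3.2,-0.9,0],[0,0,0]],[[-3.2,-0.9,0],[0,0,0]],[[-3.2,-0.9,0],[0,0,0]],[[-3.2,-0.9,0],[0,0,0]],[[-3.2,-0.9,0],[0,0,0]],[[-3.2,-0.9,0],[0,0,0]],[[-3.2,-0.9,0],[0,0,0]]]'
python3 -m creep '[[[-3.2,-0.9,0],[0,0,0]],[[-3.2,-0.9,0],[0,0,0]],[[-3.2,-0.9,0],[0,0,0]],[[-3.2,-0.9,0],[0,0,0]],[[-3.2,-0.9,0],[0,0,0]],[[-3.2,-0.9,1],[0,0,0]],[[0,0,0],[0,0,0]],[[0,0,0],[0,0,0]]]'
python3 look.py l5 '[((439,-367,-5),0,55),((634,-238,4),3,55),((611,170,6),30,17),((618,108,6),30,17)]'
python3 to.py 397.7 -363.4 9 84.3
```

```text
clock: 30.5
tcp_pos: [482.8, -138.1, 139.9]
tool_rot: [180.0, 0.0, 84.4]
contact_force: [1.0, -0.8, -0.6]
width: 39.8
finger_force: 0.0
clock: 31.3
tcp_pos: [410.0, -322.9, 129.5]
tool_rot: [-180.0, -0.1, 84.3]
contact_force: [0.6, 0.8, 0.4]
width: 40.0
finger_force: 0.0
(439, -367, -5) (array([ 426.8, -360.8,   -4.1]), np.float64(339.6)) (array([ 417.3, -391.2,    1.8]), np.float64(135.0))
(634, -238, 4) (array([ 634.9, -237.5,    4.1]), np.float64(25.2)) (array([ 632.2, -237.7,    3. ]), np.float64(31.2))
(611, 170, 6) (array([613.6, 170.8,   7.6]), np.float64(27.9)) (array([610.2, 169.3,   6.8]), np.float64(51.1))
(618, 108, 6) (array([619.7, 111.1,   7.7]), np.float64(25.7)) (array([616. , 108.3,   6. ]), np.float64(53.6))
turn [-0.01 -0.03  0.06] shift cm now [-4.25 -0.89 12.09] after turn [-4.25 -0.88 12.09] tcp [ 410.7 -322.   129.9] [-180.    -0.    84.4] F [0.7 1.5 0.3] w 40.3 0.0
```

View pics/l5v.png

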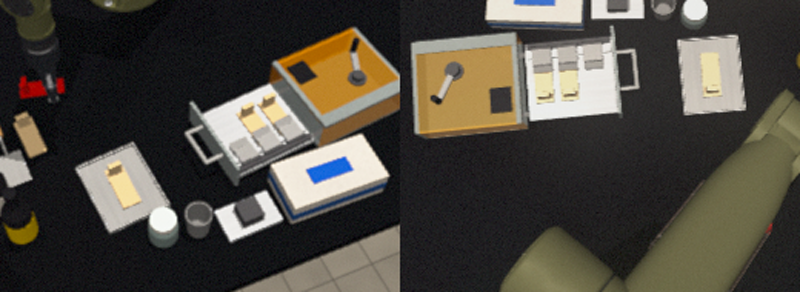

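Clips 1 and 2 hold their plates. fresh2 has been knocked to about (30,135) in the scene half and turned. I back off so both cameras can see it, then measure again.

```bash
python3 -m creep '[[[4,0,0],[0,0,0]],[[4,0,0],[0,0,0]],[[4,0,0],[0,0,0]],[[4,0,0],[0,0,0]],[[4,0,0],[0,0,0]],[[0,0,0],[0,0,0]],[[0,0,0],[0,0,0]]]'
python3 - <<'E'
from fit import *
t,s=shot('top','l6t'),shot('scene','l6s')
for p in ((440,-395,8),(440,-395,-10),(430,-385,20)):
    print(fit([t],p,0),fit([s],p,0),fit([t,s],p,0))
a=s['img'][160:260,100:240]; b=t['img'][190:290,290:430]
cv2.imwrite('pics/l6v.png',cv2.resize(np.hstack([a,b]),(800,286),interpolation=cv2.INTER_CUBIC))
E
python3 to.py 397.7 -363.4 9 84.3
```

```text
clock: 32.1
tcp_pos: [430.8, -122.3, 130.2]
tool_rot: [180.0, 0.0, 84.5]
contact_force: [0.7, -0.4, 0.4]
width: 39.8
finger_force: 0.0
(array([ 422.6, -394.3,    4.4]), np.float64(49.7)) (array([ 415.4, -397. ,    5.1]), np.float64(51.7)) (array([ 418.2, -394.9,    5.1]), np.float64(112.4))
(array([ 421.9, -394.5,    3.9]), np.float64(47.2)) (array([ 416. , -395. ,    1.7]), np.float64(45.9)) (array([ 418.5, -394.9,    3.4]), np.float64(99.5))
(array([ 417.1, -394.2,    5.2]), np.float64(35.9)) (array([ 414. , -396.6,    4.5]), np.float64(48.2)) (array([ 414.9, -395.4,    4.7]), np.float64(94.3))
turn [0.03 0.03 0.03] shift cm now [-24.16  -0.93  12.12] after turn [-24.16  -0.91  12.11] tcp [ 430.8 -123.9  130.1] [180.    0.   84.3] F [-0.2 -0.3  0. ] w 40.0 0.0
```

View pics/l6v.png

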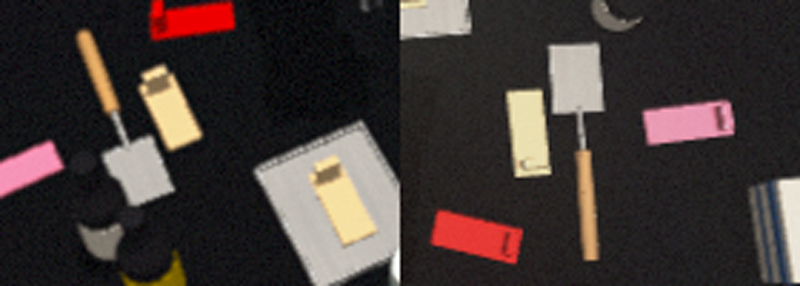

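fresh2 now lies clear of the scraper at (528,133) in the top half, fin end near (530,165). The red decoy is well apart from it. Refitting from a better starting guess.

```bash
python3 - <<'E'
from fit import *
t,s=load('l6t'),load('l6s')
a=fit([t],(416,-395,5),0);b=fit([s],(415,-396,4),0);print(a,b)
m=(a[0]+b[0])/2;r=np.radians(m[2]);print('fin',m[:2]-41*np.array([np.cos(r),np.sin(r)]),'yaw',m[2]+90)
E
python3 to.py 375.2 -399 9 95
```

```text
(array([ 416.3, -394.8,    4.6]), np.float64(36.2)) (array([ 413.6, -396.3,    4.4]), np.float64(47.8))
fin [ 374.07638932 -398.76682292] yaw 94.5
turn [  0.03   0.03 -10.67] shift cm now [-27.92  -2.82  12.12] after turn [-26.93  -7.93  12.11] tcp [ 430.8 -123.9  130.1] [180.    0.   84.3] F [-0.2 -0.3  0. ] w 40.0 0.0
```

```bash
python3 -m creep '[[[0,0,0],[0,0,-5.1]],[[0,0,0],[0,0,-5.1]],[[-2.5,-0.75,0],[0,0,0]],[[-3,-0.87,0],[0,0,0]],[[-3,-0.87,0],[0,0,0]],[[-3,-0.87,0],[0,0,0]],[[-3,-0.87,0],[0,0,0]],[[-3,-0.87,0],[0,0,0]]]'
python3 -m creep '[[[-3,-0.87,2],[0,0,0]],[[-3,-0.87,2],[0,0,0]],[[-3,-0.87,2],[0,0,0]],[[0,0,0],[0,0,0]],[[0,0,0],[0,0,0]]]'
python3 to.py 374.1 -398.8 9 94.5
```

```text
clock: 33.0
tcp_pos: [392.3, -304.7, 129.8]
tool_rot: [180.0, 0.0, 94.4]
contact_force: [0.4, -1.9, 0.4]
width: 40.2
finger_force: 0.0
clock: 33.5
tcp_pos: [372.9, -394.8, 69.1]
tool_rot: [-179.9, -0.1, 94.3]
contact_force: [-0.1, -0.4, -0.6]
width: 40.3
finger_force: 0.0
turn [-0.06 -0.09 -0.2 ] shift cm now [-0.42  0.09  6.01] after turn [-0.41  0.09  6.01] tcp [ 372.9 -394.8   69.1] [-1.799e+02 -1.000e-01  9.430e+01] F [-0.1 -0.4 -0.6] w 40.3 0.0
```

```bash
python3 -m creep '[[[-0.35,0.1,1],[0,0,-0.2]],[[0,0,2],[0,0,0]],[[0,0,1.5],[0,0,0]],[[0,0,0],[0,0,0]],[[0,0,1],[0,0,0]],[[0,0,0.4],[0,0,0]],[[0,0,0],[0,0,0]],[[0,0,0],[0,0,0]]]'
python3 to.py 374.1 -398.8 9 94.5
```

```text
clock: 34.3
tcp_pos: [375.9, -397.5, 11.2]
tool_rot: [180.0, 0.0, 94.7]
contact_force: [0.1, -0.3, 0.2]
width: 39.9
finger_force: 0.0
turn [0.02 0.03 0.2 ] shift cm now [-0.12 -0.19  0.22] after turn [-0.12 -0.19  0.22] tcp [ 375.9 -397.5   11.2] [180.    0.   94.7] F [ 0.1 -0.3  0.2] w 39.9 0.0
```

```bash
python3 -m creep '[[[-0.1,-0.2,0.2],[0,0,0]],[[0,0,0],[0,0,0]]]'
python3 -m creep '[[[0,0,0],[0,0,0]],[[0,0,0],[0,0,0]],[[0,0,0],[0,0,0]],[[0,0,0],[0,0,0]],[[0,0,0],[0,0,0]]]' 0
python3 -m creep '[[[0,0,-1.5],[0,0,0]],[[0,0,-3],[0,0,0]],[[0,0,-3],[0,0,0]],[[0,0,-3],[0,0,0]],[[0,0,-2],[0,0,0]],[[0,0,0],[0,0,-1.5]],[[0,0,0],[0,0,0]]]'
python3 to.py 529.9 36.1 130 96.2
```

```text
clock: 34.5
tcp_pos: [373.5, -398.7, 8.9]
tool_rot: [-180.0, 0.0, 94.7]
contact_force: [0.1, 0.1, 0.6]
width: 40.4
finger_force: 0.0
clock: 35.0
tcp_pos: [373.9, -398.7, 9.1]
tool_rot: [180.0, 0.0, 94.7]
contact_force: [-0.9, -0.6, 3.6]
width: 10.8
finger_force: 58.8
clock: 35.7
tcp_pos: [373.6, -398.3, 133.3]
tool_rot: [180.0, -0.0, 96.2]
contact_force: [-0.4, -0.1, -1.0]
width: 11.1
finger_force: 58.5
turn [ 0.   -0.    0.04] shift cm now [41.48 20.26  0.33] after turn [41.5  20.23  0.33] tcp [ 373.6 -398.3  133.3] [180.   -0.   96.2] F [-0.4 -0.1 -1. ] w 11.1 58.46869647502899
```

```bash
python3 -m creep '[[[2.5,1.2,0],[0,0,0]],[[3,1.47,0],[0,0,0]],[[3,1.47,0],[0,0,0]],[[3,1.47,0],[0,0,0]],[[3,1.47,0],[0,0,0]],[[3,1.47,0],[0,0,0]],[[3,1.47,0],[0,0,0]],[[3,1.47,0],[0,0,0]]]'
python3 -m creep '[[[3,1.47,0],[0,0,0]],[[3,1.47,0],[0,0,0]],[[3,1.47,0],[0,0,0]],[[3,1.47,0],[0,0,0]],[[3,1.47,0],[0,0,0]],[[3,1.4,0],[0,0,0]],[[0,0,0],[0,0,0]],[[0,0,0],[0,0,0]]]'
python3 to.py 529.9 36.1 41 96.2
```

```text
clock: 36.5
tcp_pos: [461.5, -150.7, 131.8]
tool_rot: [-179.8, -0.1, 96.2]
contact_force: [0.4, -1.5, -0.9]
width: 11.0
finger_force: 58.5
clock: 37.3
tcp_pos: [528.8, 36.3, 131.9]
tool_rot: [-179.8, 0.0, 96.3]
contact_force: [-0.1, 0.5, -0.4]
width: 11.0
finger_force: 58.5
turn [-0.2   0.01  0.09] shift cm now [-0.03  0.13  9.09] after turn [-0.04  0.1   9.09] tcp [528.8  36.3 131.9] [-179.8    0.    96.3] F [-0.1  0.5 -0.4] w 11.0 58.54273080825806
```

```bash
python3 -m creep '[[[0,0.1,2],[0,0,0]],[[0,0,3],[0,0,0]],[[0,0,2],[0,0,0]],[[0,0,1],[0,0,0]],[[0,0,0.7],[0,0,0]],[[0,0,0.4],[0,0,0]],[[0,0,0],[0,0,0]],[[0,0,0],[0,0,0]]]'
python3 to.py 529.9 36.1 41 96.2; python3 look.py l7 '[]'
```

```text
clock: 38.1
tcp_pos: [531.8, 36.0, 43.5]
tool_rot: [179.9, 0.0, 96.2]
contact_force: [-1.4, -0.0, -0.1]
width: 11.2
finger_force: 58.6
turn [ 0.07  0.01 -0.02] shift cm now [ 0.03 -0.19  0.25] after turn [ 0.03 -0.19  0.25] tcp [531.8  36.   43.5] [179.9   0.   96.2] F [-1.4 -0.  -0.1] w 11.2 58.599674105644226
```

View pics/l7v.png

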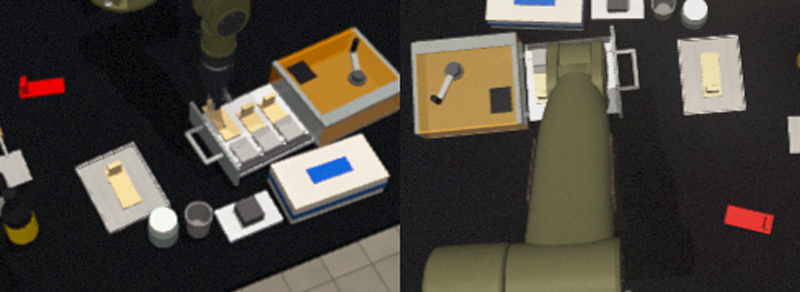

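The last plate is in front of clip 0 at (215,122). Pushing it in.

```bash
python3 -m creep '[[[0,0,0.25],[0,0,0]],[[0,0.5,0],[0,0,0]],[[0,0.6,0],[0,0,0]],[[0,0.6,0],[0,0,0]],[[0,0.5,0],[0,0,0]],[[0,0.5,0],[0,0,0]],[[0,0.4,0],[0,0,0]],[[0,0,0],[0,0,0]]]'
python3 -m creep '[[[0,0.4,0],[0,0,0]],[[0,0.4,0],[0,0,0]],[[0,0.3,0],[0,0,0]],[[0,0.3,0],[0,0,0]],[[0,0.2,0],[0,0,0]],[[0,0.2,0],[0,0,0]],[[0,0,0],[0,0,0]]]'
python3 to.py 583.6 41.9 41 96.2
```

```text
clock: 39.0
tcp_pos: [561.0, 39.3, 39.6]
tool_rot: [-179.9, 0.0, 96.2]
contact_force: [-2.7, -0.5, -2.2]
width: 10.9
finger_force: 58.5
clock: 39.7
tcp_pos: [580.3, 41.4, 40.3]
tool_rot: [180.0, 0.0, 96.2]
contact_force: [-0.4, -0.6, -3.8]
width: 11.2
finger_force: 58.4
turn [ 0.03  0.   -0.01] shift cm now [ 0.02  0.33 -0.07] after turn [ 0.02  0.33 -0.07] tcp [580.3  41.4  40.3] [180.    0.   96.2] F [-0.4 -0.6 -3.8] w 11.2 58.3841335773468
```

```bash
python3 -m creep '[[[0,0.2,0],[0,0,0]],[[0,0.1,0],[0,0,0]],[[0,0,0],[0,0,0]]]'
python3 -m creep '[[[0,0.1,0],[0,0,0]],[[0,0.1,0],[0,0,0]],[[0,0,0],[0,0,0]]]'
```

```text
clock: 40.0
tcp_pos: [583.1, 41.7, 40.3]
tool_rot: [180.0, -0.0, 96.2]
contact_force: [-1.2, -0.7, -4.2]
width: 11.0
finger_force: 58.5
clock: 40.3
tcp_pos: [583.5, 41.8, 40.0]
tool_rot: [-179.9, -0.0, 96.2]
contact_force: [-5.3, -0.4, -1.4]
width: 11.1
finger_force: 58.8
```

```bash
python3 -m creep '[[[0,-0.05,0.05],[0,0,0]],[[0,0,0],[0,0,0]],[[0,0,0],[0,0,0]],[[0,0,0],[0,0,0]],[[0,0,-1],[0,0,0]],[[0,0,-3],[0,0,0]],[[0,0,-4],[0,0,0]],[[0,0,-2],[0,0,0]]]' 3
python3 -m creep '[[[-3,0.85,0],[0,0,0]],[[-3,0.85,0],[0,0,0]],[[-3,0.85,0],[0,0,0]],[[-3,0.85,0],[0,0,0]],[[-2.5,0.7,0],[0,0,0]],[[0,0,0],[0,0,0]],[[0,0,0],[0,0,0]]]' 0
python3 look.py l8 '[((634,-238,4),3,55),((611,170,6),30,17),((618,108,6),30,17),((624,46,6),30,17)]'
python3 to.py 640.7 -100 42 96.2
```

```text
clock: 41.1
tcp_pos: [586.1, 41.9, 143.9]
tool_rot: [179.7, 0.0, 96.2]
contact_force: [0.3, 1.0, 0.1]
width: 29.7
finger_force: 0.0
clock: 41.8
tcp_pos: [640.9, -98.3, 140.2]
tool_rot: [180.0, -0.0, 96.1]
contact_force: [0.3, 0.5, -0.5]
width: -0.2
finger_force: 0.0
(634, -238, 4) (array([ 634.7, -237.1,    3.5]), np.float64(26.6)) (array([ 632.4, -238.2,    3.2]), np.float64(33.1))
(611, 170, 6) (array([612.9, 170.5,   6.8]), np.float64(27.2)) (array([611.1, 169. ,   6.3]), np.float64(53.1))
(618, 108, 6) (array([619.3, 110.9,   7.9]), np.float64(25.1)) (array([616.2, 108.7,   6.7]), np.float64(61.7))
(624, 46, 6) (array([628.8,  37.6,  11.2]), np.float64(162.1)) (array([621. ,  44.9,   6.9]), np.float64(41.2))
turn [-0.   -0.02  0.02] shift cm now [-0.29 -0.01  9.81] after turn [-0.28 -0.01  9.81] tcp [640.5 -97.2 140.1] [-180.    -0.    96.2] F [ 0.3  0.1 -0.4] w -0.1 0.0
```

View pics/l8v.png

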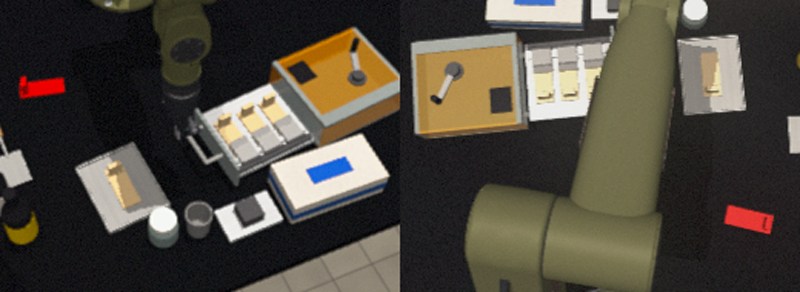

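All three plates lie home under their clips, and the cured plate is still flat in the tray. Lowering the closed fingers behind the handle.

```bash
python3 -m creep '[[[-0.2,0,3],[0,0,0]],[[0,0,3],[0,0,0]],[[0,0,2.8],[0,0,0]],[[0,0,0.6],[0,0,0]],[[0.8,0,0],[0,0,0]],[[0.8,0,0],[0,0,0]],[[0.5,0,0],[0,0,0]],[[0,0,0],[0,0,0]]]'
python3 -m creep '[[[0.5,0,0],[0,0,0]],[[0.5,0,0],[0,0,0]],[[0.3,0,0],[0,0,0]],[[0.3,0,0],[0,0,0]],[[0,0,0],[0,0,0]]]'
python3 to.py 640.7 -100 42 96.2
```

```text
clock: 42.7
tcp_pos: [639.7, -78.0, 47.4]
tool_rot: [179.9, 0.0, 96.3]
contact_force: [1.6, -0.4, 0.0]
width: 0.0
finger_force: 0.0
clock: 43.2
tcp_pos: [637.1, -62.8, 45.9]
tool_rot: [180.0, -0.0, 96.2]
contact_force: [0.8, -0.7, -0.1]
width: -0.1
finger_force: 0.2
turn [ 0.01 -0.02  0.  ] shift cm now [-3.74 -0.04  0.39] after turn [-3.74 -0.04  0.39] tcp [637.1 -62.8  45.9] [180.   -0.   96.2] F [ 0.8 -0.7 -0.1] w -0.1 0.15755229745991528
```

```bash
python3 -m creep '[[[0.5,0,0],[0,0,0]],[[0.7,0,0],[0,0,0]],[[0.8,0,0],[0,0,0]],[[0.8,0,0],[0,0,0]],[[0.8,0,0],[0,0,0]],[[0.8,0,0],[0,0,0]],[[0.8,0,0],[0,0,0]],[[0.8,0,0],[0,0,0]]]'
python3 -m creep '[[[0.8,0,0],[0,0,0]],[[0.8,0,0],[0,0,0]],[[0.8,0,0],[0,0,0]],[[0.8,0,0],[0,0,0]],[[0.8,0,0],[0,0,0]],[[0.8,0,0],[0,0,0]],[[0.8,0,0],[0,0,0]],[[0.8,0,0],[0,0,0]]]'
python3 -m creep '[[[0.8,0,0],[0,0,0]],[[0.8,0,0],[0,0,0]],[[0.8,0,0],[0,0,0]],[[0.8,0,0],[0,0,0]],[[0.8,0,0],[0,0,0]],[[0.6,0,0],[0,0,0]],[[0.4,0,0],[0,0,0]],[[0,0,0],[0,0,0]]]'
python3 to.py 640.7 -100 42 96.2
```

```text
clock: 44.0
tcp_pos: [630.6, -2.7, 45.9]
tool_rot: [180.0, 0.0, 96.2]
contact_force: [2.3, -2.3, 0.8]
width: 0.3
finger_force: 1.2
clock: 44.8
tcp_pos: [623.5, 60.8, 45.8]
tool_rot: [-180.0, 0.0, 96.2]
contact_force: [2.8, -2.2, 0.6]
width: -0.2
finger_force: 1.2
clock: 45.6
tcp_pos: [617.5, 110.9, 45.6]
tool_rot: [-179.9, -0.1, 96.2]
contact_force: [0.1, 0.2, 0.6]
width: 0.1
finger_force: 0.0
turn [-0.06 -0.07  0.04] shift cm now [-2.121e+01  1.000e-02  3.300e-01] after turn [-21.21   0.03   0.36] tcp [617.5 110.9  45.6] [-1.799e+02 -1.000e-01  9.620e+01] F [0.1 0.2 0.6] w 0.1 0.0
```

```bash
python3 -m creep '[[[0.5,0,0],[0,0,0]],[[0.6,0,0],[0,0,0]],[[0.6,0,0],[0,0,0]],[[0.6,0,0],[0,0,0]],[[0.5,0,0],[0,0,0]],[[0.4,0,0],[0,0,0]],[[0,0,0],[0,0,0]]]'
python3 -m creep '[[[0.3,0,0],[0,0,0]],[[0.3,0,0],[0,0,0]],[[0.3,0,0],[0,0,0]],[[0.2,0,0],[0,0,0]],[[0,0,0],[0,0,0]]]'
```

```text
clock: 46.3
tcp_pos: [614.9, 142.8, 45.8]
tool_rot: [180.0, -0.1, 96.2]
contact_force: [0.0, 0.1, -0.2]
width: -0.2
finger_force: 0.0
clock: 46.8
tcp_pos: [613.9, 152.6, 45.9]
tool_rot: [180.0, 0.0, 96.2]
contact_force: [1.2, -3.7, 0.5]
width: -0.4
finger_force: 1.4
```

```bash
python3 -m creep '[[[0.2,0,0],[0,0,0]],[[0.2,0,0],[0,0,0]],[[0,0,0],[0,0,0]]]'
python3 -m creep '[[[0.2,0,0],[0,0,0]],[[0.2,0,0],[0,0,0]],[[0,0,0],[0,0,0]]]'
```

```text
clock: 47.1
tcp_pos: [613.9, 152.8, 45.9]
tool_rot: [180.0, 0.4, 96.1]
contact_force: [1.9, -13.0, 1.4]
width: 0.1
finger_force: 6.9
clock: 47.4
tcp_pos: [613.9, 152.9, 46.0]
tool_rot: [179.9, 0.9, 95.9]
contact_force: [3.0, -23.7, 4.0]
width: -0.3
finger_force: 12.5
```

The drawer has come up hard against its stop. I back off and locate the knob numerically.

```bash
python3 -m creep '[[[-0.5,0,0],[0,0,0]],[[-1.5,0,0],[0,0,0]],[[-1.5,0,0],[0,0,0]],[[0,0,-3],[0,0,0]],[[0,0,-4],[0,0,0]],[[0,0,-4],[0,0,0]],[[0,0,-4],[0,0,0]],[[0,0,0],[0,0,0]]]'
python3 - <<'E'
from h import *
from scipy.optimize import least_squares
def dark(c,p,r):
    g=c['img'].max(axis=2); u0,v0=p
    m=(g<60).astype(np.uint8); n,l,s,ce=cv2.connectedComponentsWithStats(m)
    for i in range(1,n):
        if np.hypot(*(ce[i]-p))<r and 8<s[i,4]<400:
            pts=np.argwhere(l==i)[:,::-1]; print(s[i].tolist(),ce[i].round(1)); 
t,s=load('top0'),load('scene0')
dark(t,np.array([113.5,195]),12); dark(s,np.array([370.6,139]),12)
tu=[ (90+x/4.848-.5,140+y/4.848-.5) for x,y in((170,175),)][0]
print('exp knob proj top/bottom', *[ (proj(c,[540.5,396,z]).round(1)) for c in(t,s) for z in(141,102)])
print('pivot s', ray(s,185+667/3.556,120+140/3.556,100)[:2])
E
python3 to.py 550 425 200 72.5
```

```text
clock: 48.2
tcp_pos: [620.0, 126.2, 202.5]
tool_rot: [179.4, -0.1, 96.2]
contact_force: [1.3, 0.8, 0.7]
width: 0.1
finger_force: 0.0
[110, 192, 7, 5, 19] [113.2 194.4]
[368, 135, 5, 9, 23] [370. 139.]
exp knob proj top/bottom [113.3 194.8] [116.4 196.8] [368.9 134.8] [366.8 141.8]
pivot s [621.24412267 372.39235506]
turn [ 0.55 -0.23 23.68] shift cm now [30.46 -3.75  0.27] after turn [ 26.39 -15.66   0.25] tcp [620.  126.2 202.5] [ 1.794e+02 -1.000e-01  9.620e+01] F [1.3 0.8 0.7] w 0.1 0.0
```

```bash
python3 -m creep '[[[0,0,0],[0,0,7]],[[0,0,0],[0,0,7]],[[0,0,0],[0,0,7]],[[0,0,0],[0,0,7.5]],[[0,0,0],[0,0,0]]]'
python3 to.py 560 438 200 67.7
```

```text
clock: 48.7
tcp_pos: [616.1, 125.5, 195.1]
tool_rot: [-179.9, -0.0, 67.7]
contact_force: [-0.2, -0.1, 0.3]
width: -0.1
finger_force: 0.0
turn [-0.06 -0.   -0.04] shift cm now [ 26.77 -17.07  -0.47] after turn [ 26.79 -17.05  -0.49] tcp [616.1 125.5 195.1] [-179.9   -0.    67.7] F [-0.2 -0.1  0.3] w -0.1 0.0
```

```bash
python3 -m creep '[[[2.5,-1.6,0],[0,0,0]],[[3,-1.9,0],[0,0,0]],[[3,-1.9,0],[0,0,0]],[[3,-1.9,0],[0,0,0]],[[3,-1.9,0],[0,0,0]],[[3,-1.9,0],[0,0,0]],[[3,-1.9,0],[0,0,0]],[[3,-1.9,0],[0,0,0]]]'
python3 -m creep '[[[3,-1.9,0],[0,0,0]],[[0.3,-0.2,0],[0,0,0]],[[0,0,0],[0,0,0]],[[0,0,0],[0,0,0]]]'
python3 to.py 560 438 113 67.7
```

```text
clock: 49.5
tcp_pos: [567.4, 400.9, 195.3]
tool_rot: [-180.0, 0.0, 67.9]
contact_force: [1.0, -0.5, -0.8]
width: 0.2
finger_force: 0.0
clock: 49.9
tcp_pos: [561.1, 437.2, 195.4]
tool_rot: [-180.0, 0.1, 67.7]
contact_force: [-0.6, 0.2, 0.4]
width: -0.1
finger_force: 0.0
turn [-0.01  0.06  0.03] shift cm now [ 0.04 -0.13  8.24] after turn [ 0.03 -0.13  8.24] tcp [561.1 437.2 195.4] [-1.80e+02  1.00e-01  6.77e+01] F [-0.6  0.2  0.4] w -0.1 0.0
```

```bash
python3 -m creep '[[[0,-0.1,3],[0,0,0]],[[0,0,3],[0,0,0]],[[0,0,1.5],[0,0,0]],[[0,0,0.7],[0,0,0]],[[0,0,0],[0,0,0]],[[0,0,0],[0,0,0]]]'
python3 -m creep '[[[-0.5,0,0],[0,0,0]],[[-0.5,0,0],[0,0,0]],[[-0.4,0,0],[0,0,0]],[[0,0,0],[0,0,0]]]'
python3 to.py 552.7 420 113 67.7
```

```text
clock: 50.5
tcp_pos: [560.9, 438.8, 115.2]
tool_rot: [179.9, -0.1, 67.7]
contact_force: [-0.7, -0.4, -0.0]
width: -0.1
finger_force: 0.0
clock: 50.9
tcp_pos: [554.6, 425.1, 114.3]
tool_rot: [180.0, -0.0, 67.7]
contact_force: [-1.8, -0.1, 0.1]
width: -0.2
finger_force: 0.0
turn [ 0.01 -0.01 -0.03] shift cm now [-0.54  0.02  0.13] after turn [-0.54  0.02  0.13] tcp [554.6 425.1 114.3] [180.   -0.   67.7] F [-1.8 -0.1  0.1] w -0.2 0.0
```

Now the arc around the pivot.

```bash
python3 -m creep '[[[-0.54,0,0],[0,0,0]],[[-0.7,-0.13,0],[0,0,-5]],[[-0.7,-0.13,0],[0,0,-5]],[[-0.7,-0.13,0],[0,0,-5]],[[0,0,0],[0,0,0]]]'
python3 -m creep '[[[-0.7,-0.13,0],[0,0,-5]],[[-0.7,-0.13,0],[0,0,-5]],[[-0.7,-0.13,0],[0,0,-5]],[[-0.7,-0.13,0],[0,0,-5]],[[0,0,0],[0,0,0]]]'
python3 -m creep '[[[-0.7,-0.13,0],[0,0,-5]],[[-0.7,-0.13,0],[0,0,-5]],[[-0.7,-0.13,0],[0,0,-5]],[[0,0,0],[0,0,0]]]'
```

```text
clock: 51.4
tcp_pos: [542.3, 401.7, 114.0]
tool_rot: [-180.0, -0.0, 82.7]
contact_force: [-0.7, 1.9, -1.4]
width: 0.1
finger_force: 1.1
clock: 51.9
tcp_pos: [536.9, 374.1, 113.9]
tool_rot: [-179.9, -0.1, 102.6]
contact_force: [-2.3, 3.0, -0.0]
width: -0.0
finger_force: 1.8
clock: 52.3
tcp_pos: [539.5, 353.0, 113.7]
tool_rot: [-179.9, -0.1, 117.5]
contact_force: [-5.6, 3.0, 2.2]
width: -0.1
finger_force: 2.3
```

```bash
python3 -m creep '[[[-0.7,-0.13,0],[0,0,-5]],[[-0.42,-0.08,0],[0,0,-3]],[[0,0,0],[0,0,0]]]'
python3 -m creep '[[[-0.3,-0.06,0],[0,0,-2]],[[0,0,0],[0,0,0]]]'
python3 -m creep '[[[-0.3,-0.06,0],[0,0,-2]],[[0,0,0],[0,0,0]]]'
```

```text
clock: 52.6
tcp_pos: [543.1, 342.4, 113.7]
tool_rot: [-179.9, -0.1, 125.5]
contact_force: [-5.5, 2.6, 2.3]
width: 0.5
finger_force: 2.6
clock: 52.8
tcp_pos: [543.8, 340.4, 113.7]
tool_rot: [-179.9, -0.2, 127.5]
contact_force: [-5.9, 4.2, 2.5]
width: 0.2
finger_force: 3.5
clock: 53.0
tcp_pos: [543.8, 339.7, 113.7]
tool_rot: [-180.0, -0.5, 129.6]
contact_force: [-9.9, 8.5, 3.1]
width: -0.0
finger_force: 7.1
```

```bash
python3 -m creep '[[[-0.2,0,0],[0,0,0]],[[-0.2,0,0],[0,0,0]],[[0,0,0],[0,0,0]],[[0,0,0],[0,0,0]]]'
```

```text
clock: 53.4
tcp_pos: [544.1, 339.1, 113.7]
tool_rot: [-179.9, -0.8, 129.7]
contact_force: [-17.2, 15.5, 4.5]
width: -0.1
finger_force: 11.6
```

It is hard on its stop. Swinging back, then away.

```bash
python3 -m creep '[[[0.7,0.13,0],[0,0,5]],[[0.7,0.13,0],[0,0,5]],[[0.7,0.13,0],[0,0,5]],[[0.7,0.13,0],[0,0,5]],[[0.7,0.13,0],[0,0,5]],[[0.7,0.13,0],[0,0,5]],[[0.7,0.13,0],[0,0,5]],[[0.7,0.13,0],[0,0,5]]]'
python3 -m creep '[[[0.7,0.13,0],[0,0,5]],[[0.7,0.13,0],[0,0,5]],[[0.7,0.13,0],[0,0,5]],[[0.7,0.13,0],[0,0,5]],[[0.9,0.13,0],[0,0,3]],[[2.5,0,0],[0,0,0]],[[0,0,0],[0,0,0]]]'
python3 -m creep '[[[0,0,-4],[0,0,0]],[[0,0,-4],[0,0,0]],[[0,0,-4],[0,0,0]],[[3,2,0],[0,0,0]],[[4,-2,0],[0,0,0]],[[4,-2,0],[0,0,0]],[[4,-2,0],[0,0,0]],[[0,0,0],[0,0,0]]]'
python3 look.py l9 '[((634,-238,4),3,55)]'
```

```text
clock: 54.2
tcp_pos: [539.2, 389.5, 114.2]
tool_rot: [179.8, -0.1, 89.2]
contact_force: [2.2, 2.1, 0.2]
width: -0.0
finger_force: 1.1
clock: 54.9
tcp_pos: [562.6, 448.4, 113.7]
tool_rot: [179.9, -0.1, 66.5]
contact_force: [-0.5, -0.1, -0.6]
width: 0.1
finger_force: 0.0
clock: 55.7
tcp_pos: [581.9, 605.0, 228.5]
tool_rot: [-179.9, 0.1, 66.8]
contact_force: [-0.4, -0.5, -0.7]
width: 0.4
finger_force: 0.0
(634, -238, 4) (array([ 634.9, -237.6,    3.5]), np.float64(23.3)) (array([ 632. , -238.1,    3.8]), np.float64(29.5))
```

View pics/l9v.png

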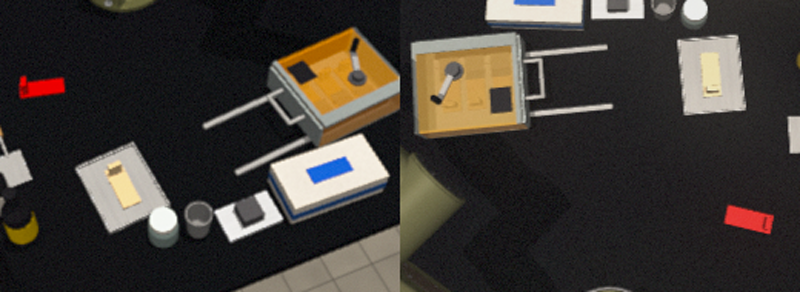

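The drawer is shut with the plates visible through the hood, the lever is back at rest at (440,95) in the top half, and the cured plate is in the tray. Handing in.

```bash
python3 -c "
from station import sign_off
print(sign_off())"
```

```text
the job is handed in; nothing more can be done
None
```

I've handed the job in: the cured plate lies flat in the tray, all three fresh plates are home under their own clips, the drawer is shut, and the lever went to its stop and sprang back; `sign_off()` gave no verdict.

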